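# Strip down a heat-sink bonding jig

## Task

The adhesive has cured, so strip the bonding jig from the top down: slide the loosened strap clamp out of the open end of its T-track, lift it off and stand it upright in the middle of the round steel dish. Then take the stack apart in order: the pressure block to the middle of the cork pad, the board with its heat sink flat and squarely between the corners of the board rest, and last the empty carrier squarely onto the pile of empty carriers. Lower each piece into place before letting go; do not drop it.

Things in the scene. Friction and masses are not known exactly. Their poses are not given: they have to be found in the camera images.
- jig: Fixed jig: aluminium plate 230x100x8 mm, x -56..174. Origin: underside, below the stack's centre; +x along the T-track to its open end. Pedestal 80x50, top z 24. Pins to z 29 at (+-36,+-36.5), (+-48.5,+-25). Track x 52..118, 46 wide, top z 20.5: lips (underside z 15.5) leave a 16 slot over a 34 wide channel, floor z 8; beyond 118 bare plate. Clamp lifts freely once its origin is past x 142.
- clamp: Loose strap clamp, 0.23 kg, slack. Origin: centre of its T-foot's underside; starts 68..74 mm along jig +x, axes as jig. Smooth foot 48x30x6 mm under the track's lips (2 mm side play); riser 26x24, z 15..78; strap 24 wide, z 78..88, x -66..13, its toe (-x) over the block with 2 mm air; knob dia 24, z 88..100. Grip across y (24), fingertips near z 42 (higher may cock it). Stands alone.
- block: Loose steel pressure block on top of the heat sink, under the clamp's toe: 34 (x) x 38 (y) x 26 mm high, thin orange silicone face below, 0.24 kg. Origin: centre of its underside, 58 mm above the table at the start; axes within 4 degrees of the jig's. Grip across y (38 mm).
- board: Loose green circuit board 78 (x) x 52 (y) x 2 mm with centred finned heat sink 56 (x) x 34 (y), z 2..26 mm; low parts at the x ends up to z 8. 0.1 kg. Origin: centre of the underside, 32 mm above the table at the start, axes as jig. Lies in the carrier's recess (2 mm play); the recess rim is 2 mm above the board's top. Grip the heat sink across y (34 mm). Either way round on the rest.
- carrier: Loose black carrier under the board: shallow tray 88 (x) x 62 (y) x 12 mm high, floor 8 mm thick, rim 3 mm wide, 0.11 kg. Origin: centre of the underside, 24 mm above the table at the start, axes as jig. Grip across y (62 mm) at the middle of the long sides; fingertips may reach down beside the pedestal to the jig plate, 16 mm below its underside. Either way round on the pile.
- dish: Place for the clamp: fixed round steel dish, 120 mm across, 14 mm high, floor 3 mm thick, flat to 48 mm radius. Origin: centre of the underside. The clamp may face any way; its strap overhangs the rim, so turn it away from places still to be used.
- pad: Place for the pressure block: fixed square cork pad 80 x 80 x 6 mm. Origin: centre of the underside. The block may face any way.
- rest: Place for the circuit board: fixed grey plastic board rest, base 104 (x) x 78 (y) mm with four corner pillars; the board lies on their ledges, 18 mm above the table, between corner walls 24 mm high that leave 88 (x) x 64 (y) mm, 5 to 6 mm free all round. Origin: centre of the underside.
- pile: Place for the carrier: fixed pile of three empty black carriers of the same shape, 88 (x) x 62 (y) mm, 36 mm high to the top rim, nothing in them. Origin: centre of the underside.
There are look-alikes about, which are no part of the job. Leave any blue or pink look-alike of the pile alone.

How it is judged:
On the way, in this order (a step that is already met when the one before it is completed fails the run):
1. the clamp is slid out of the open end of its track (x of clamp in the frame of jig above 0.135 m and z of clamp in the frame of jig below 0.03 m).
2. the clamp stands in the round dish, let go (horizontal distance between clamp and dish below 0.025 m and z of clamp in the frame of dish between -0.003 and 0.01 m and angle between clamp's own z axis and vertical below 0.1 rad and not (contact force between the fingers and clamp above 0.05 N)), for 0.2 s.
3. the pressure block stands on the cork pad, let go (horizontal distance between block and pad below 0.018 m and z of block in the frame of pad between 0.002 and 0.01 m and angle between block's own z axis and vertical below 0.1 rad and not (contact force between the fingers and block above 0.05 N)), for 0.2 s.
4. the board lies on the board rest, let go (horizontal distance between board and rest below 0.01 m and z of board in the frame of rest between 0.014 and 0.023 m and angle between board's own z axis and vertical below 0.1 rad and angle between the x axis of board and the x axis of rest, either way round below 0.17 rad and not (contact force between the fingers and board above 0.05 N)), for 0.2 s.
At the end, for the whole second after the job is handed in: Clamp upright in the dish within 25 mm of its centre; block on the cork pad within 18 mm of its centre; board flat on the rest's ledges within 10 mm and 10 degrees; carrier flat on the pile within 12 mm and 10 degrees; all upright, released, at rest (horizontal distance between clamp and dish below 0.025 m and z of clamp in the frame of dish between -0.003 and 0.01 m and angle between each of clamp, block, board, carrier's own z axis and vertical below 0.1 rad and linear speed of each of clamp, block, board, carrier below 0.02 m/s and angular speed of each of clamp, block, board, carrier below 0.2 rad/s and horizontal distance between block and pad below 0.018 m and z of block in the frame of pad between 0.002 and 0.01 m and horizontal distance between board and rest below 0.01 m and z of board in the frame of rest between 0.014 and 0.023 m and angle between the x axis of board and the x axis of rest, either way round below 0.17 rad and horizontal distance between carrier and pile below 0.012 m and z of carrier in the frame of pile between 0.031 and 0.041 m and angle between the x axis of carrier and the x axis of pile, either way round below 0.17 rad); the robot touches nothing.
It fails at once if the clamp is dropped (faster than 0.6 m/s while not held, a fall of about 2 cm) (linear speed of clamp above 0.6 m/s and not (contact force between the fingers and clamp above 0.05 N)).
It fails at once if the block is dropped (faster than 0.6 m/s while not held, a fall of about 2 cm) (linear speed of block above 0.6 m/s and not (contact force between the fingers and block above 0.05 N)).
It fails at once if the board is dropped (faster than 0.6 m/s while not held, a fall of about 2 cm) (linear speed of board above 0.6 m/s and not (contact force between the fingers and board above 0.05 N)).
It fails at once if the carrier is dropped (faster than 0.6 m/s while not held, a fall of about 2 cm) (linear speed of carrier above 0.6 m/s and not (contact force between the fingers and carrier above 0.05 N)).
It also fails if it takes over 112 s, if anything falls off the work surface, if the arm or the gripper's body presses on something with over 40 N, if the wrist force passes 120 N, or if a joint passes its speed limit or range.

## Robot

A 7-joint arm with a two-finger parallel gripper is mounted at the origin on the work surface. World frame = base frame: x ahead of the robot, y to its left, z up, the work surface at z = 0. Lengths are in m, angles in rad, forces in N, time in s.
With the tool pointing down it reaches from about 0.35 to 0.9 m from the base axis. Payload 8.1 kg.
Tool frame: the origin (TCP) lies midway between the tips of the shut fingers; the grasp point (between the pads) lies 19 mm behind it (arm.hold_point_z is the distance from the TCP to the grasp point, in m); z points along the fingers, y is the direction in which the jaws open and shut (so a half turn about z gives the same grasp; the last joint's range is limited). The gripper opens to 92 mm and grips with 3 to 60 N. Pads are 19 mm wide; open, the fingers measure 130 mm over their backs; the gripper's body (75 mm by 190 mm) begins 47 mm behind the grasp point.
Start: joints at [-1.395, 0.434, 0.025, 1.573, -0.012, 1.134, -0.075], TCP at [0.172, 0.601, 0.227] pointing down, gripper open.
Joint ranges: [-2.62, 2.62], [-0.44, 2.09], [-1.27, 1.32], [0.08, 2.57], [-1.32, 4.46], [0.12, 2], [-2.74, 2.74]. Speed limits (rad/s): [2.22, 2.22, 3.01, 3.01, 3.14, 3.14, 3.14].

## Interface

Orientations are given as a rotation vector (axis times angle).
In Python, from cell import arm gives the robot as it stands.
- The arm moves only by the shell command python3 -m pendant 'ROWS' [FORCE]. ROWS is JSON, a list of rows, each a list of 3 entries, a list of its own where there are three numbers: the shift along the tool's x, y, z in m, then the turn, a rotation vector about the tool's x, y, z in degrees, then the finger opening in m, from 0 to 0.0918. A call has 1 to 10 rows; each row shifts and turns the commanded pose from where the row before left it, along the tool's axes as they then stand; what a row does not reach is not made up. A row lasts 1/8 s, in which the tool goes at most 62.5 mm and 10.7 degrees, less where a joint would pass 70% of its speed; a pose out of reach is approached as far as the arm can. A call with a gripper value outside its range is refused whole. The fingers move at their own pace and stop on an object; FORCE is the grip in N (left out, the last holds). Time passes only in rows, so rows that do not move let the fingers close. It gives the time, the measured TCP pose, the force and the opening at its end, in the units of the state.
- arm.observe(): the state, without advancing time (a new reading comes with each control period).
- arm.get_image(name): name is "side" or "top"; returns (picture, depth): 420x560x3 uint8, red, green, blue; 420x560 float32, m along the optical axis (not along the pixel's ray), 0 where there is no reading.
- arm.camera_params(name): a dict with "fovy" (degrees; the focal length in pixels is half the picture's height over the tangent of half this angle, whatever the lens; pixels are square), "cx", "cy" (the principal point, pixels), "rvec" (rotation vector, rad) and "tvec" (3), from world to camera coordinates, as OpenCV has them. Camera axes: x right, y down, z forward; pixel columns grow to the right and rows downward; lengths in m; the calibration is good to about 2 mm. A picture is of the moment at which its call begins. camera_params takes no time and is no camera call.
- arm.sign_off(): hands the job in, once; it reports no verdict.
Trained networks look in the newest picture that a camera, given by its name, has taken for a name from the list of things; names that differ only in an ending like _2 or _b are one class to them, and where a whole thing is asked for, a point or a joint stands for the part that bears it (a point fixed in the world has none). Each returns a list of dicts, best first, with "conf" (0 to 1); they miss things now and then, are a little off and sometimes report something else, mostly with a low value. They report only what shows in the picture. A call takes as long as a camera call. They do not tell look-alikes from the thing itself.
- arm.look_for(camera, label): "rect" ([centre column, centre row, width, height] in pixels, round what is visible of it).
- arm.masks_of(camera, label): "pixels" (420x560 bool, what is visible of it) and "rect" ([centre column, centre row, width, height] in pixels, round what is visible of it).
The state is a dict: "clock": time; "joints": joint angles; "dq": joint speeds; "joint_efforts": joint torques, N m; "position": TCP position; "ee_rot": TCP orientation; "force": force on the tool from outside, world axes, zero at the start; "ft_torque": the same for the moment, N m; "width": opening from 0.0 (shut) to 1.0 (fully open).
Only numpy, scipy, OpenCV 4.12 (cv2) and the standard library are available. Lean on these libraries where they do the work, as an engineer would, in place of code of your own. Each camera call takes 0.05 s, during which the arm holds its last target.

## Working session

There is one attempt and no reset: what is moved stays moved. The work goes in short steps, Python scripts to look and compute and a shell command to move; the robot and the scene stay as the last step left them, time stands still between calls to the robot, and variables do not carry over. Pictures are saved under pics/ and viewed, and the job is handed in when it is done.

```bash
ls -la; mkdir -p pics
python3 - <<'E'
from cell import arm
import cv2
s=arm.observe();print({k:v for k,v in s.items()})
for n in("side","top"):
    p,d=arm.get_image(n);cv2.imwrite(f"pics/{n}0.png",p[:,:,::-1]);print(n,arm.camera_params(n))
E
```

```text
total 12
drwxr-xr-x  3 agent agent 4096 Dec  7 14:33 .
drwxr-xr-x 23 root  root  4096 Dec  7 14:33 ..
drwxr-xr-x  2 agent agent 4096 Dec  7 14:33 pics
{'clock': 0.0, 'joints': array([-1.39458934,  0.43521321,  0.02496881,  1.5740786 , -0.01158997,
        1.13396402, -0.07511014]), 'dq': array([-0.00075261,  0.00121201,  0.00059138, -0.00017319, -0.00152545,
       -0.00222465, -0.00160557]), 'joint_efforts': array([-8.06967564e-04, -6.67848372e+01,  9.84501690e-01, -3.14465368e+01,
       -6.04910916e-02,  4.26161487e-02,  1.55110242e-04]), 'position': array([0.17192521, 0.60037905, 0.22595814]), 'ee_rot': array([-4.36634203e-01, -3.11103459e+00,  2.38275707e-03]), 'force': array([ 0.39116926, -0.78811779, -0.42011669]), 'ft_torque': array([-0.01007951, -0.01892757,  0.01528934]), 'width': 0.9993586964560118}
side {'fovy': 42.53881481604977, 'cx': 286.8985347828633, 'cy': 201.31556717022113, 'rvec': array([ 2.42118517, -0.18158879,  0.05644165]), 'tvec': array([-0.40073937,  0.08569605,  1.30859842])}
top {'fovy': 47.0231942748771, 'cx': 281.74575221911397, 'cy': 207.7701913728317, 'rvec': array([ 2.12559639, -2.16129232,  0.09772792]), 'tvec': array([0.00983446, 0.42980022, 1.20064436])}
```

View pics/side0.png

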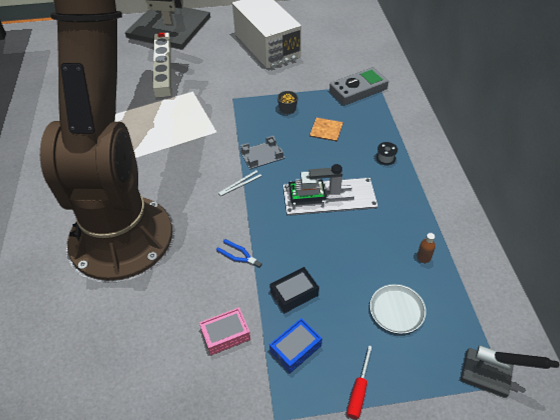

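View pics/top0.png

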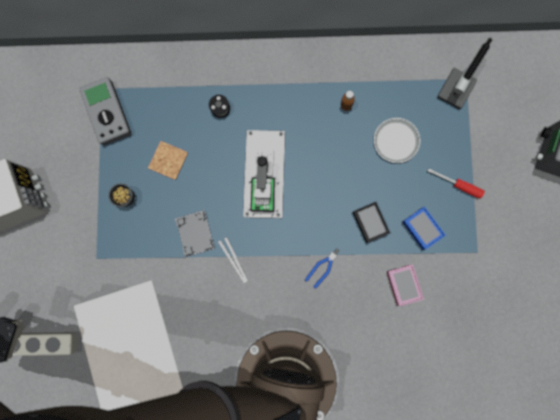

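The side view has the robot at left, the jig with clamp and stack at (330,195), pad (326,128), rest (262,152), black pile (294,289) with pink (226,330) and blue (296,345) look-alikes, and dish (397,309). In the top view the jig is at (264,173), rest (195,233), pad (168,160), pile (371,222), dish (397,140).

```bash
cat > h.py <<'E'
from cell import arm
import cv2, numpy as np
from scipy.spatial.transform import Rotation as R
def cam(n):
    c=arm.camera_params(n); f=210/np.tan(np.radians(c['fovy'])/2)
    return c,f,R.from_rotvec(c['rvec']).as_matrix(),np.array(c['tvec'])
def cloud(n,d):
    c,f,M,t=cam(n); v,u=np.mgrid[0:420,0:560]
    P=np.stack([(u-c['cx'])/f*d,(v-c['cy'])/f*d,d],-1)
    W=(P-t)@M; W[d<=0]=np.nan; return W
def proj(n,p):
    c,f,M,t=cam(n); q=M@np.array(p)+t
    return np.array([c['cx']+f*q[0]/q[2],c['cy']+f*q[1]/q[2]])
def rect(xy):
    (c,s,a)=cv2.minAreaRect(xy.astype(np.float32)*1000)
    # long-axis angle
    if s[0]<s[1]: s=(s[1],s[0]); a+=90
    return np.round(c,1),np.round(s,1),round((a+90)%180-90,2)
E
python3 - <<'E'
from h import *
for n in("top","side"):
    p,d=arm.get_image(n); W=cloud(n,d); np.savez(f'/tmp/{n}.npz',p=p,W=W)
    print(n,'floor z',np.nanmedian(W[...,2]))
    for l in("jig","clamp","block","board","carrier","dish","pad","rest","pile"):
        for r in arm.masks_of(n,l)[:4]:
            m=r['pixels']; q=W[m]; q=q[~np.isnan(q[:,0])]
            if len(q)<5: print(n,l,'few'); continue
            print(n,l,round(r['conf'],2),np.round(r['rect']),'n',len(q),'med',np.round(np.median(q,0),3),'z5/95',np.round(np.percentile(q[:,2],[5,95]),3),rect(q[:,:2]))
E
```

```text
top floor z 0.00011421132258735701
top jig 0.58 [266. 174.  42.  84.] n 2278 med [0.554 0.042 0.008] z5/95 [0.003 0.023] (array([525.7,  51. ]), array([236. , 103.8]), -2.64)
top clamp 0.66 [263. 173.  14.  37.] n 363 med [0.514 0.048 0.096] z5/95 [0.028 0.109] (array([521.9,  50.3]), array([103. ,  31.3]), 3.33)
top block 0.74 [263. 190.  14.  20.] n 201 med [0.465 0.048 0.084] z5/95 [0.068 0.095] (array([469.9,  52. ]), array([44.7, 37.9]), 83.79)
top board 0.72 [262. 194.  19.  30.] n 340 med [0.447 0.05  0.036] z5/95 [0.031 0.059] (array([465.5,  52.1]), array([77.1, 51.3]), -0.62)
top board 0.33 [262. 174.  10.  32.] n 336 med [0.512 0.048 0.096] z5/95 [0.067 0.109] (array([512.5,  49.9]), array([83. , 24.1]), -3.5)
top carrier 0.75 [261. 195.  20.  32.] n 298 med [0.446 0.049 0.036] z5/95 [0.031 0.058] (array([466.5,  52. ]), array([75.4, 51.2]), -0.94)
top carrier 0.55 [264. 194.  25.  39.] n 218 med [0.451 0.053 0.034] z5/95 [0.028 0.038] (array([465. ,  53.3]), array([87.7, 63.9]), -1.33)
top carrier 0.17 [266. 174.  40.  83.] n 2166 med [0.556 0.04  0.008] z5/95 [0.004 0.02
[... 2229 characters left out ...]
pad 0.8 [328. 130.  33.  21.] n 509 med [0.563 0.299 0.006] z5/95 [0.002 0.01 ] (array([563. , 303.1]), array([86.9, 79.1]), 66.41)
side rest 0.55 [263. 151.  44.  37.] n 867 med [0.369 0.231 0.005] z5/95 [0.    0.024] (array([368. , 231.8]), array([106. ,  87.6]), 14.98)
side pile 0.9 [223. 331.  48.  47.] n 1601 med [ 0.23  -0.305  0.032] z5/95 [0.002 0.037] (array([ 229.1, -287.2]), array([96.1, 88. ]), 15.04)
side pile 0.81 [295. 290.  52.  44.] n 1335 med [ 0.386 -0.228  0.032] z5/95 [0.01  0.037] (array([ 383.4, -212.4]), array([89.4, 85.3]), 21.62)
side pile 0.59 [308. 183.  20.  21.] n 231 med [0.462 0.035 0.081] z5/95 [0.057 0.086] (array([466.8,  47.5]), array([41.9, 38.6]), 83.23)
```

Run:
```python
from h import *
T=np.load('/tmp/top.npz')['W'];S=np.load('/tmp/side.npz')['W']
def sel(W,c,r,z0,z1):
    q=W[~np.isnan(W[...,0])]; m=(np.hypot(q[:,0]-c[0],q[:,1]-c[1])<r)&(q[:,2]>z0)&(q[:,2]<z1); return q[m]
for nm,c,r,z0,z1 in [("jigplate",(.525,.05),.14,.004,.012),("carrier+board",(.465,.052),.06,.030,.040),("strap",(.51,.05),.1,.09,.106),("block",(.455,.05),.04,.078,.088),("knob",(.53,.05),.06,.1035,.115),
  ("pile",(.388,-.22),.065,.03,.045),("pileall",(.388,-.22),.065,.01,.045),("rest",(.37,.23),.08,.002,.03),("restwall",(.37,.23),.08,.02,.03),("pad",(.565,.303),.07,.003,.012),("dishrim",(.6,-.295),.08,.008,.02)]:
    for n,W in(("top",T),("side",S)):
        q=sel(W,c,r,z0,z1)
        print(nm,n,len(q),rect(q[:,:2]),np.round(q.mean(0)*1000,1))
a=np.load('/tmp/top.npz')['p'];b=np.load('/tmp/side.npz')['p']
x=cv2.resize(a[120:225,220:360],None,fx=4,fy=4,interpolation=2)[:, :560]
y=cv2.resize(b[150:220,260:400],None,fx=4,fy=4,interpolation=2)
cv2.imwrite('pics/crop1.png',np.vstack([cv2.resize(a[120:220,220:300],(400,500)) ,])[:,:,::-1])
cv2.imwrite('pics/crop2.png',y[:,:,::-1])
c=cv2.resize(b[260:370,190:330],None,fx=4,fy=4,interpolation=2);cv2.imwrite('pics/crop3.png',c[:,:,::-1])
```

```text
jigplate top 2100 (array([524.7,  51.9]), array([278.7, 263.4]), 5.05) [537.6  47.8   7.4]
jigplate side 1535 (array([519.5,  53.6]), array([267.7, 264.3]), 37.21) [537.8  33.7   7.6]
carrier+board top 426 (array([466.9,  54.1]), array([100.3,  68.9]), -5.95) [459.1  51.1  34.5]
carrier+board side 382 (array([470.6,  46.9]), array([105.8,  74.2]), -2.01) [459.9  40.4  34.8]
strap top 273 (array([510.6,  49.9]), array([79.2, 24.2]), -1.86) [504.3  49.9  96.1]
strap side 270 (array([506.5,  48.7]), array([78.7, 28.8]), -1.34) [504.6  46.8  96.6]
block top 162 (array([467.3,  49.1]), array([38. , 33.8]), 85.01) [463.6  47.8  83.6]
block side 141 (array([470.1,  48.4]), array([45.7, 40.1]), -0.59) [461.9  44.6  83.3]
knob top 74 (array([536.7,  48.5]), array([22.4, 21.7]), -68.38) [536.2  48.4 107.6]
knob side 70 (array([533.3,  47. ]), array([25.8, 24.3]), -82.82) [532.8  46.3 107.2]
pile top 755 (array([ 391. , -221.2]), array([88. , 63.1]), 22.0) [ 391.1 -220.9   33.5]
pile side 941 (array([ 387.2, -220.9]), array([90. , 66.6]), 21.77) [ 387.4 -221.1   33.3]
pileall top 924 (array([ 3
[... 177 characters left out ...]
array([370., 230.]), array([157.6, 154.9]), -53.86) [370.8 229.5   7.3]
rest side 992 (array([371. , 229.7]), array([157., 154.]), -2.62) [367.7 227.2   8.2]
restwall top 122 (array([371.5, 230.1]), array([97.6, 72.9]), 15.52) [371.4 229.9  23.3]
restwall side 105 (array([368.8, 229.2]), array([98.3, 79.2]), 13.53) [365.5 226.6  23.5]
pad top 886 (array([565.4, 300. ]), array([133.8, 131.9]), -54.8) [565.3 303.2   5.9]
pad side 549 (array([566.3, 302.4]), array([130.6, 128.8]), 10.54) [563.4 300.6   6.1]
dishrim top 346 (array([ 604.1, -297.5]), array([117.8, 117.3]), -0.63) [ 610.8 -301.7   12. ]
dishrim side 414 (array([ 600.9, -296.9]), array([118.7, 118.7]), 83.11) [ 606.3 -287.7   12. ]
```

View pics/crop1.png

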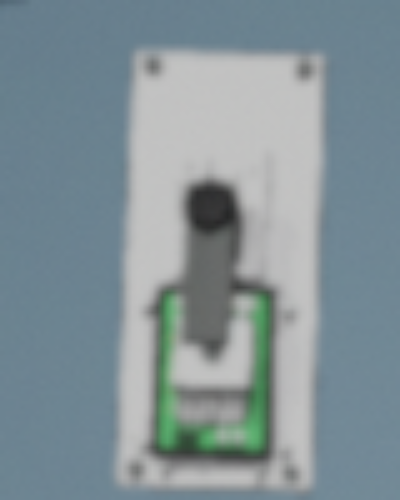

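View pics/crop2.png

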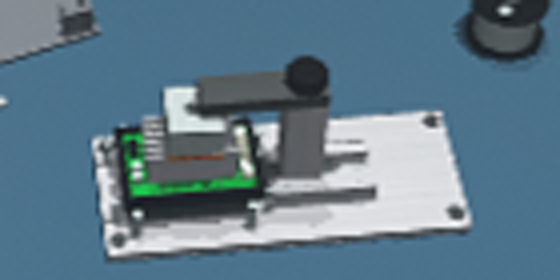

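View pics/crop3.png

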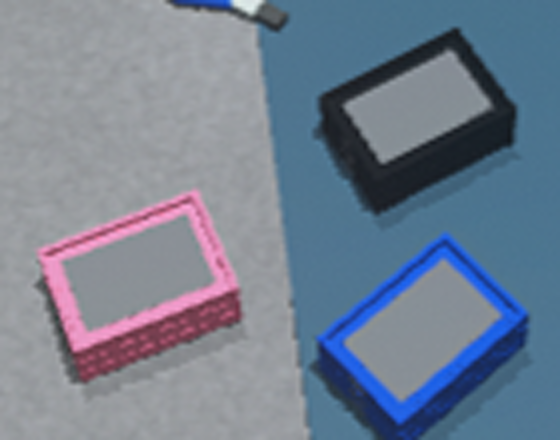

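```bash
cat > go.py <<'E'
import sys
from h import *
# usage: go.py x y z yaw(deg of tool x)   prints turn and tool-frame shifts (mm)
x,y,z,yaw=map(float,sys.argv[1:5])
s=arm.observe(); M=R.from_rotvec(s['ee_rot']).as_matrix(); p=s['position']
c,sn=np.cos(np.radians(yaw)),np.sin(np.radians(yaw))
G=np.array([[c,sn,0],[sn,-c,0],[0,0,-1]])
dp=np.array([x,y,z])/1000-p
print('t',round(s['clock'],2),'pos',np.round(p*1000,1),'yaw',round(np.degrees(np.arctan2(M[1,0],M[0,0])),2),'tilt',round(np.degrees(np.arccos(-M[2,2])),2),'w',round(s['width']*91.8,1),'F',np.round(s['force'],1),'j7',round(s['joints'][6],2))
print('shift now mm',np.round(M.T@dp*1000,1),' shift after turn',np.round(G.T@dp*1000,1),' turn deg',np.round(np.degrees(R.from_matrix(M.T@G).as_rotvec()),2))
E
python3 go.py 535.5 47.8 200 177.4
```

```text
t 1.1 pos [172.  600.9 226.8] yaw 164.02 tilt 0.0 w 92.1 F [-0.3 -0.2 -0.3] j7 -0.08
shift now mm [-501.7 -431.6   26.7]  shift after turn [-388.2 -536.    26.8]  turn deg [  0.     0.   -13.38]
```

```bash
python3 -m pendant '[[[-0.025,-0.021,0.0],[0,0,-6.7],0.0918],[[0,0,0],[0,0,-6.68],0.0918],[[-0.03,-0.04,0],[0,0,0],0.0918],[[-0.03,-0.042,0],[0,0,0],0.0918],[[-0.03,-0.042,0],[0,0,0],0.0918],[[-0.03,-0.042,0],[0,0,0],0.0918],[[-0.03,-0.042,0],[0,0,0],0.0918],[[-0.03,-0.042,0],[0,0,0],0.0918],[[-0.03,-0.042,0],[0,0,0],0.0918],[[-0.03,-0.042,0],[0,0,0],0.0918]]' 10; python3 go.py 535.5 47.8 200 177.4
```

```text
clock: 2.35
position: [0.4157, 0.2278, 0.2271]
ee_rot: [0.071, 3.14, 0.001]
force: [0.9, 0.7, -0.4]
width: 0.999
t 2.35 pos [415.7 227.8 227.1] yaw 177.41 tilt 0.05 w 91.7 F [ 0.9  0.7 -0.4] j7 0.95
shift now mm [-127.8 -174.5   27. ]  shift after turn [-127.8 -174.4   27.1]  turn deg [0.04 0.04 0.01]
```

```bash
python3 -m pendant '[[[-0.03,-0.04,0],[0,0,0],0.0918],[[-0.03,-0.04,0],[0,0,0],0.0918],[[-0.03,-0.04,0.01],[0,0,0],0.0918],[[-0.025,-0.035,0.01],[0,0,0],0.0918],[[-0.01,-0.01,0.005],[0,0,0],0.0918],[[0,0,0],[0,0,0],0.0918],[[0,0,0],[0,0,0],0.0918]]'; python3 go.py 535.5 47.8 180 177.4
```

```text
clock: 3.22
position: [0.5317, 0.0605, 0.2019]
ee_rot: [-0.068, -3.141, -0.001]
force: [0.5, -0.3, 0.5]
width: 0.998
t 3.23 pos [531.7  60.5 201.9] yaw 177.52 tilt 0.05 w 91.6 F [ 0.5 -0.3  0.5] j7 1.42
shift now mm [ -4.3 -12.5  21.9]  shift after turn [ -4.4 -12.5  21.9]  turn deg [ 0.05 -0.02  0.12]
```

```bash
python3 -m pendant '[[[-0.004,-0.012,0.03],[0,0,-0.1],0.0918],[[0,0,0.03],[0,0,0],0.0918],[[0,0,0.01],[0,0,0],0.0918],[[0,0,0],[0,0,0],0.0918],[[0,0,0],[0,0,0],0.0918]]'; python3 go.py 535.5 47.8 50 177.4
python3 - <<'E'
from h import *
for n in("top","side"):
    p,d=arm.get_image(n); W=cloud(n,d)
    q=W[~np.isnan(W[...,0])]; s=arm.observe()['position']
    for z0,z1 in((.123,.145),(.145,.17),(.17,.195)):
        m=(np.hypot(q[:,0]-s[0],q[:,1]-s[1])<.12)&(q[:,2]>z0)&(q[:,2]<z1)
        if m.sum()>5: print(n,z0,m.sum(),np.round(q[m].min(0)*1000),np.round(q[m].max(0)*1000),rect(q[m][:,:2]))
    u,v=proj(n,s).astype(int); print(u,v)
    c=cv2.resize(p[max(0,v-60):v+60,u-80:u+80],None,fx=4,fy=4,interpolation=2);cv2.imwrite(f'pics/{n}2.png',c[:,:,::-1])
E
```

```text
clock: 3.85
position: [0.5364, 0.0472, 0.1329]
ee_rot: [0.067, 3.139, 0.001]
force: [0.2, 0.1, -0.2]
width: 1.001
t 3.85 pos [536.4  47.2 132.9] yaw 177.54 tilt 0.1 w 91.9 F [ 0.2  0.1 -0.2] j7 1.48
shift now mm [ 1.1  0.5 82.9]  shift after turn [ 0.9  0.5 82.9]  turn deg [0.04 0.1  0.14]
260 157
side 0.123 8 [520. -14. 135.] [534.  95. 144.] (array([524.3,  40.3]), array([109.2,  14.5]), -86.97)
side 0.145 76 [519. -20. 146.] [542. 110. 170.] (array([522.9,  44.3]), array([129.9,  22. ]), -82.79)
side 0.17 20 [520. -21. 170.] [541. -15. 177.] (array([530.7, -18.1]), array([20.8,  6.2]), -4.55)
338 160
```

View pics/side2.png

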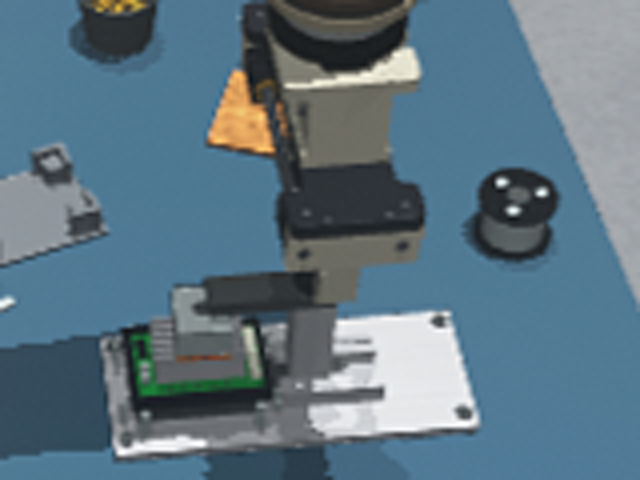

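View pics/top2.png

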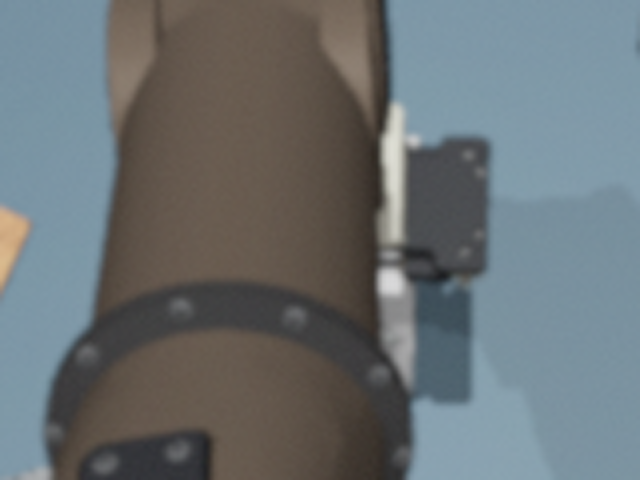

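```bash
python3 -m pendant '[[[-0.001,0.0015,0.02],[0,0,0.1],0.0918],[[0,0,0.02],[0,0,0],0.0918],[[0,0,0.02],[0,0,0],0.0918],[[0,0,0.015],[0,0,0],0.0918],[[0,0,0.007],[0,0,0],0.0918],[[0,0,0],[0,0,0],0.0918],[[0,0,0],[0,0,0],0.0918]]'; python3 go.py 537 48.6 50 177.4
```

```text
clock: 4.82
position: [0.5373, 0.0481, 0.0503]
ee_rot: [0.071, 3.14, 0.0]
force: [0.0, 0.0, 0.2]
width: 1.002
t 4.83 pos [537.3  48.1  50.3] yaw 177.4 tilt 0.06 w 92.0 F [0.  0.  0.2] j7 1.51
shift now mm [0.3 0.5 0.3]  shift after turn [0.3 0.5 0.3]  turn deg [ 0.01  0.06 -0.  ]
```

```bash
python3 -m pendant '[[[0,0.0005,0],[0,0,0],0.04],[[0,0,0],[0,0,0],0.03],[[0,0,0],[0,0,0],0.02],[[0,0,0],[0,0,0],0.02],[[0,0,0],[0,0,0],0.02],[[0,0,0],[0,0,0],0.02],[[0,0,0],[0,0,0],0.02],[[0,0,0],[0,0,0],0.02]]' 15;  python3 go.py 537 48.6 50 177.4
```

```text
clock: 5.82
position: [0.5368, 0.0486, 0.0497]
ee_rot: [-0.071, -3.141, -0.0]
force: [1.2, 0.6, -0.7]
width: 0.259
t 5.83 pos [536.8  48.6  49.7] yaw 177.4 tilt 0.0 w 23.8 F [ 1.2  0.6 -0.7] j7 1.51
shift now mm [-0.2  0.  -0.3]  shift after turn [-0.2  0.  -0.3]  turn deg [ 0. -0. -0.]
```

```bash
python3 -m pendant '[[[-0.004,0,0],[0,0,0],0.02],[[-0.006,0,0],[0,0,0],0.02],[[-0.008,0,0],[0,0,0],0.02],[[-0.008,0,0],[0,0,0],0.02],[[0,0,0],[0,0,0],0.02]]' 20;  python3 go.py 614.5 45 50 177.4
```

```text
clock: 6.45
position: [0.5639, 0.0473, 0.0497]
ee_rot: [0.071, 3.14, -0.0]
force: [-0.5, -0.8, 0.8]
width: 0.254
t 6.45 pos [563.9  47.3  49.7] yaw 177.39 tilt 0.06 w 23.3 F [-0.5 -0.8  0.8] j7 1.52
shift now mm [-50.7   0.   -0.2]  shift after turn [-50.7   0.   -0.3]  turn deg [-0.    0.06 -0.01]
```

```bash
python3 -m pendant '[[[-0.008,0,0],[0,0,0],0.02],[[-0.01,0,0],[0,0,0],0.02],[[-0.01,0,0],[0,0,0],0.02],[[-0.01,0,0],[0,0,0],0.02],[[-0.01,0,0],[0,0,0],0.02],[[-0.004,0,0],[0,0,0],0.02],[[0,0,0],[0,0,0],0.02],[[0,0,0],[0,0,0],0.02]]';  python3 go.py 614.5 45 50 177.4
python3 - <<'E'
from h import *
p,d=arm.get_image("side");u,v=proj("side",arm.observe()['position']).astype(int)
c=cv2.resize(p[max(0,v-60):v+60,u-80:u+80],None,fx=4,fy=4,interpolation=2);cv2.imwrite(f'pics/side3.png',c[:,:,::-1])
E
```

```text
clock: 7.45
position: [0.6147, 0.045, 0.0498]
ee_rot: [0.071, 3.14, 0.0]
force: [0.1, -0.2, -0.0]
width: 0.26
t 7.45 pos [614.7  45.   49.8] yaw 177.4 tilt 0.02 w 23.9 F [ 0.1 -0.2 -0. ] j7 1.54
shift now mm [ 0.2  0.  -0.2]  shift after turn [ 0.2  0.  -0.2]  turn deg [ 0.    0.02 -0.  ]
```

View pics/side3.png

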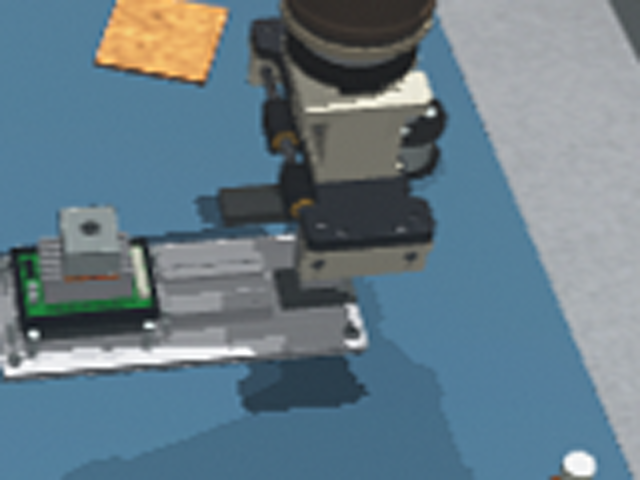

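The clamp follows the gripper, with its toe at crop (220,205), and its foot is beyond the lips. Next: lift it and turn it.

```bash
python3 -m pendant '[[[0,0,-0.008],[0,0,0],0.02],[[0,0,-0.015],[0,0,0],0.02],[[0,0,-0.025],[0,0,0],0.02],[[0,0,-0.03],[0,0,0],0.02],[[0,0,-0.03],[0,0,0],0.02],[[0,0,-0.01],[0,0,0],0.02],[[0,0,0],[0,0,6],0.02],[[0,0,0],[0,0,9],0.02],[[0,0,0],[0,0,10],0.02],[[0,0,0],[0,0,10],0.02]]' 25;python3 -m pendant '[[[0,0,0],[0,0,10],0.02],[[0,0,0],[0,0,9],0.02],[[0,0,0],[0,0,8],0.02],[[0,0,0],[0,0,5],0.02],[[0,0,0],[0,0,0],0.02]]';  python3 go.py 604 -297.3 160 110.4
```

```text
clock: 8.75
position: [0.6142, 0.045, 0.1673]
ee_rot: [-1.021, -2.97, 0.001]
force: [0.2, 0.4, -1.9]
width: 0.258
clock: 9.38
position: [0.6142, 0.0452, 0.1672]
ee_rot: [-1.791, -2.58, 0.001]
force: [0.2, 0.4, -1.8]
width: 0.261
t 9.38 pos [614.2  45.2 167.2] yaw 110.45 tilt 0.06 w 23.9 F [ 0.2  0.4 -1.8] j7 0.49
shift now mm [-317.3 -129.2    7.3]  shift after turn [-317.4 -129.     7.2]  turn deg [-0.06 -0.01  0.05]
```

```bash
python3 -m pendant '[[[-0.015,-0.006,0],[0,0,0],0.02],[[-0.03,-0.012,0],[0,0,0],0.02],[[-0.04,-0.016,0],[0,0,0],0.02],[[-0.045,-0.019,0],[0,0,0],0.02],[[-0.045,-0.019,0],[0,0,0],0.02],[[-0.045,-0.019,0],[0,0,0],0.02],[[-0.04,-0.016,0],[0,0,0],0.02],[[-0.03,-0.012,0],[0,0,0],0.02],[[-0.018,-0.007,0],[0,0,0],0.02],[[-0.008,-0.003,0],[0,0,0],0.02]]';python3 -m pendant '[[[0,0,0],[0,0,0],0.02],[[0,0,0],[0,0,0],0.02]]';  python3 go.py 604 -297.3 45 110.4;python3 - <<'E'
from h import *
for n in ("side","top"):
    p,d=arm.get_image(n);u,v=proj(n,arm.observe()['position']).astype(int)
    c=cv2.resize(p[max(0,v-60):v+60,u-80:u+80],None,fx=4,fy=4,interpolation=2);cv2.imwrite(f'pics/{n}4.png',c[:,:,::-1])
E
```

```text
clock: 10.62
position: [0.6034, -0.2976, 0.1676]
ee_rot: [-1.794, -2.579, 0.0]
force: [-0.0, 0.9, -1.4]
width: 0.263
clock: 10.88
position: [0.6045, -0.2944, 0.1676]
ee_rot: [-1.79, -2.581, -0.001]
force: [0.4, -0.6, -2.5]
width: 0.255
t 10.88 pos [ 604.5 -294.4  167.6] yaw 110.52 tilt 0.06 w 23.4 F [ 0.4 -0.6 -2.5] j7 1.04
shift now mm [ -2.7  -1.6 122.6]  shift after turn [ -2.5  -1.5 122.6]  turn deg [ 0.03 -0.06  0.12]
```

View pics/side4.png

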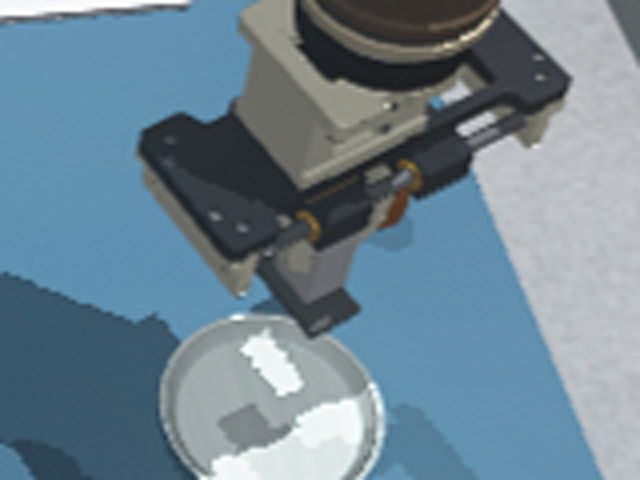

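```bash
python3 -m pendant '[[[-0.0025,-0.0015,0.015],[0,0,-0.1],0.02],[[0,0,0.025],[0,0,0],0.02],[[0,0,0.025],[0,0,0],0.02],[[0,0,0.02],[0,0,0],0.02],[[0,0,0.015],[0,0,0],0.02],[[0,0,0.01],[0,0,0],0.02],[[0,0,0.007],[0,0,0],0.02],[[0,0,0],[0,0,0],0.02],[[0,0,0],[0,0,0],0.02]]';  python3 go.py 604 -297.3 45 110.4
```

```text
clock: 12.1
position: [0.6038, -0.2992, 0.0513]
ee_rot: [1.79, 2.58, 0.0]
force: [0.0, 0.6, -1.8]
width: 0.263
t 12.1 pos [ 603.8 -299.2   51.3] yaw 110.5 tilt 0.06 w 24.1 F [ 0.   0.6 -1.8] j7 1.1
shift now mm [1.8 0.8 6.3]  shift after turn [1.7 0.8 6.3]  turn deg [0.04 0.04 0.1 ]
```

```bash
python3 -m pendant '[[[0.0015,0.001,0.003],[0,0,0],0.02],[[0,0,0.002],[0,0,0],0.02],[[0,0,0.001],[0,0,0],0.02],[[0,0,0],[0,0,0],0.02],[[0,0,0],[0,0,0],0.02]]';  python3 go.py 604 -297.3 45 110.4
```

```text
clock: 12.72
position: [0.6039, -0.2973, 0.0448]
ee_rot: [1.791, 2.581, 0.0]
force: [-0.1, -0.2, -1.6]
width: 0.261
t 12.72 pos [ 603.9 -297.3   44.8] yaw 110.5 tilt 0.01 w 24.0 F [-0.1 -0.2 -1.6] j7 1.1
shift now mm [-0.   0.1 -0.2]  shift after turn [-0.   0.1 -0.2]  turn deg [0.01 0.   0.1 ]
```

```bash
python3 -m pendant '[[[0,0,0.0007],[0,0,0],0.02],[[0,0,0],[0,0,0],0.02],[[0,0,0],[0,0,0],0.02]]' ; python3 -m pendant '[[[0,0,0.0005],[0,0,0],0.02],[[0,0,0],[0,0,0],0.02],[[0,0,0],[0,0,0],0.02]]'
```

```text
clock: 13.1
position: [0.604, -0.2973, 0.0448]
ee_rot: [1.791, 2.581, 0.001]
force: [-1.7, 1.0, 5.9]
width: 0.257
clock: 13.48
position: [0.6041, -0.2974, 0.0447]
ee_rot: [1.79, 2.581, 0.001]
force: [-3.2, 1.6, 11.2]
width: 0.259
```

```bash
python3 -m pendant '[[[0,0,-0.0008],[0,0,0],0.02],[[0,0,0],[0,0,0],0.027],[[0,0,0],[0,0,0],0.035],[[0,0,0],[0,0,0],0.06],[[0,0,0],[0,0,0],0.09],[[0,0,0],[0,0,0],0.09],[[0,0,0],[0,0,0],0.09]]' ; python3 go.py 604 -297 170 110.4
python3 - <<'E'
from h import *
for n in ("side","top"):
    p,d=arm.get_image(n);u,v=proj(n,arm.observe()['position']).astype(int)
    c=cv2.resize(p[max(0,v-60):v+60,u-80:u+80],None,fx=4,fy=4,interpolation=2);cv2.imwrite(f'pics/{n}5.png',c[:,:,::-1])
E
```

```text
clock: 14.35
position: [0.6038, -0.2973, 0.0443]
ee_rot: [-1.791, -2.581, -0.0]
force: [0.4, -0.0, -0.1]
width: 0.768
t 14.35 pos [ 603.8 -297.3   44.3] yaw 110.5 tilt 0.0 w 70.5 F [ 0.4 -0.  -0.1] j7 1.1
shift now mm [   0.2    0.2 -125.7]  shift after turn [   0.2    0.2 -125.7]  turn deg [-0.  -0.   0.1]
```

View pics/side5.png

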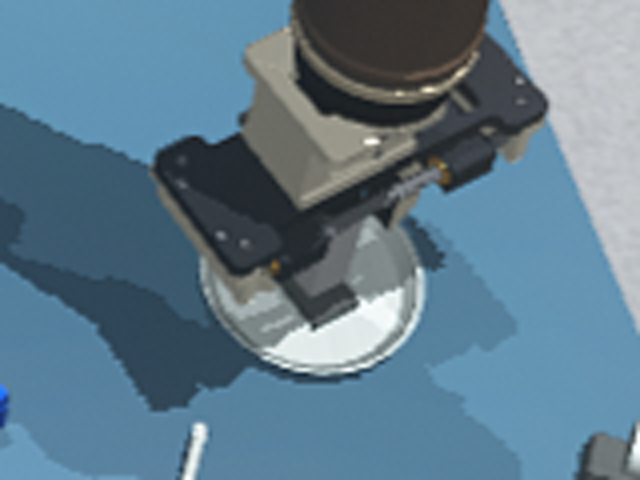

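```bash
python3 -m pendant '[[[0,0,-0.005],[0,0,0],0.09],[[0,0,-0.015],[0,0,0],0.09],[[0,0,-0.03],[0,0,0],0.09],[[0,0,-0.035],[0,0,0],0.09],[[0,0,-0.03],[0,0,0],0.09],[[0,0,-0.01],[0,0,0],0.09],[[0,0,0],[0,0,0],0.09]]'
python3 - <<'E'
from h import *
for n in ("side","top"):
    p,d=arm.get_image(n);W=cloud(n,d);cv2.imwrite(f'pics/{n}6.png',p[:,:,::-1])
    q=W[~np.isnan(W[...,0])]
    for nm,c,r,z0,z1 in [("block",(.466,.05),.04,.078,.09),("board+car",(.466,.052),.056,.030,.041),("clampstrap",(.60,-.27),.09,.083,.097),("knob",(.6,-.297),.05,.098,.108)]:
        m=(np.hypot(q[:,0]-c[0],q[:,1]-c[1])<r)&(q[:,2]>z0)&(q[:,2]<z1)
        if m.sum()>5: print(n,nm,m.sum(),rect(q[m][:,:2]),np.round(q[m].mean(0)*1000,1))
    for l in("jig","block","board","clamp","rest","pad"):
        for r in arm.masks_of(n,l)[:1]:
            m=r['pixels']; k=W[m]; k=k[~np.isnan(k[:,0])]
            print(n,l,round(r['conf'],2),len(k),rect(k[:,:2]),np.round(np.percentile(k[:,2],[5,95]),3))
E
```

```text
clock: 15.32
position: [0.6041, -0.2973, 0.17]
ee_rot: [1.79, 2.58, 0.001]
force: [-0.0, 0.5, 0.1]
width: 0.98
side block 174 (array([464.7,  46.6]), array([41.7, 34.1]), 80.51) [463.7  46.8  83.4]
side board+car 379 (array([463.7,  47. ]), array([92.4, 73.1]), -1.56) [458.3  40.5  34.9]
side clampstrap 163 (array([ 592.4, -275.6]), array([74.9, 26. ]), -70.75) [ 594.4 -290.4   89.9]
side knob 112 (array([ 600.8, -297.5]), array([25.8, 25.5]), -19.83) [ 599.9 -299.2  102.4]
side jig 0.95 2078 (array([521.4,  49.2]), array([231.2, 106.8]), -2.1) [0.004 0.022]
side block 0.75 260 (array([467.8,  88.7]), array([126.4,  34.2]), 85.08) [0.061 0.086]
side board 0.81 359 (array([461.1,  56. ]), array([75.9, 61.1]), 1.15) [0.031 0.059]
side clamp 0.89 748 (array([ 620.8, -279.5]), array([98. , 55.1]), 41.63) [0.005 0.103]
side rest 0.81 854 (array([366. , 240.7]), array([107.2, 106.4]), -75.34) [-0.     0.023]
side pad 0.82 557 (array([561.6, 303.2]), array([87.4, 83.1]), 67.01) [0.001 0.009]
top block 7 (array([482.2,  64.5]), array([8.9, 4. ]), -33.71) [482.5  64.   83.6]
top board+car 78 (array([495.1,  76.1]), array([50.6, 23.6]), -37.75) [495.7  72.7  35. ]
top jig 0.55 1741 (array([545.1,  48.9]), array([191.6, 100.8]), -2.75) [0.004 0.022]
top rest 0.73 1190 (array([374.2, 232.1]), array([107.2,  80.3]), 13.87) [-0.001  0.023]
top pad 0.57 925 (array([567.5, 305.4]), array([86.6, 81.9]), 64.71) [0.001 0.009]
```

View pics/side6.png

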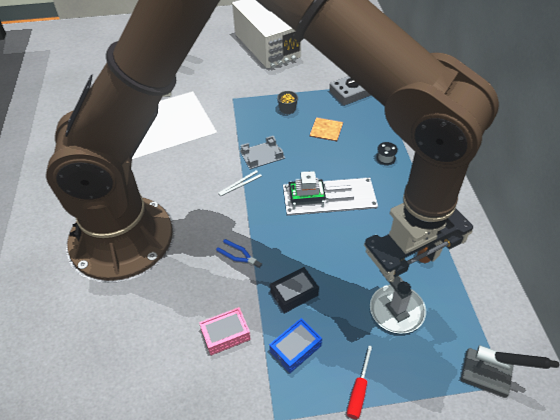

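View pics/top6.png

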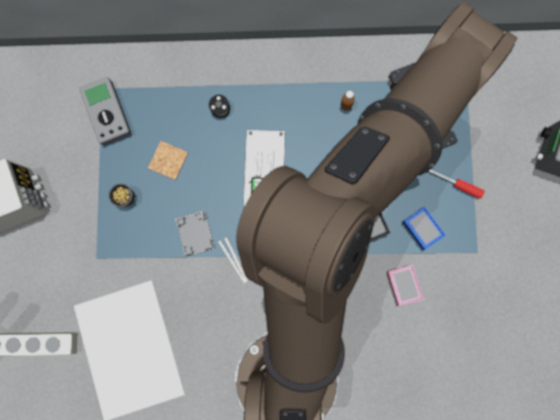

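The clamp is upright in the dish (side image (404,300)), and the block sits exposed at (308,180). Next, the block.

```bash
python3 go.py 467.3 49.1 130 175
python3 - <<'E'
from h import *
T=np.load('/tmp/top.npz')['W'];q=T[~np.isnan(T[...,0])]
m=(np.hypot(q[:,0]-.455,q[:,1]-.05)<.04)&(q[:,2]>.08)&(q[:,2]<.087);k=q[m];print(rect(k[:,:2]),k.min(0),k.max(0))
E
```

```text
t 16.02 pos [ 603.9 -297.3  169.3] yaw 110.5 tilt 0.0 w 90.0 F [ 0.5 -0.6  0.4] j7 1.04
shift now mm [372.3  -6.6  39.3]  shift after turn [166.2 333.1  39.3]  turn deg [  0.    0.  -64.5]
(array([466.9,  49.3]), array([37.8, 33.1]), 85.71) [0.44967035 0.03121873 0.08006394] [0.48464624 0.06837211 0.08671119]
```

```bash
python3 -m pendant '[[[0.02,0,0],[0,0,0],0.0918],[[0.035,0,0],[0,0,0],0.0918],[[0.045,-0.001,0],[0,0,0],0.0918],[[0.05,-0.001,0],[0,0,0],0.0918],[[0.05,-0.001,0],[0,0,0],0.0918],[[0.05,-0.001,0],[0,0,0],0.0918],[[0.045,-0.001,0],[0,0,0],0.0918],[[0.04,-0.001,0],[0,0,0],0.0918],[[0.025,-0.001,0],[0,0,0],0.0918],[[0.012,0,0],[0,0,0],0.0918]]';python3 -m pendant '[[[0,0,0],[0,0,-9],0.0918],[[0,0,0],[0,0,-10],0.0918],[[0,0,0],[0,0,-10],0.0918],[[0,0,0],[0,0,-10],0.0918],[[0,0,0],[0,0,-10],0.0918],[[0,0,0],[0,0,-9],0.0918],[[0,0,0],[0,0,-6.5],0.0918],[[0,0,0],[0,0,0],0.0918]]';  python3 go.py 467.3 49.2 60 175
```

```text
clock: 17.27
position: [0.4667, 0.05, 0.1695]
ee_rot: [-1.788, -2.583, -0.001]
force: [-0.3, 0.1, 0.3]
width: 0.994
clock: 18.27
position: [0.4674, 0.0479, 0.1694]
ee_rot: [0.14, 3.138, -0.0]
force: [-0.2, -0.4, -0.1]
width: 0.997
t 18.27 pos [467.4  47.9 169.4] yaw 174.87 tilt 0.02 w 91.6 F [-0.2 -0.4 -0.1] j7 1.39
shift now mm [  0.3   1.3 109.4]  shift after turn [  0.2   1.3 109.4]  turn deg [-0.    0.02 -0.13]
```

```bash
python3 -m pendant '[[[0,0.0013,0.02],[0,0,0],0.0918],[[0,0,0.025],[0,0,0],0.0918],[[0,0,0.025],[0,0,0],0.0918],[[0,0,0.02],[0,0,0],0.0918],[[0,0,0.012],[0,0,0],0.0918],[[0,0,0.007],[0,0,0],0.0918],[[0,0,0],[0,0,0],0.0918],[[0,0,0],[0,0,0],0.0918]]';  python3 go.py 467.3 49.2 60 175
python3 - <<'E'
from h import *
n="side";p,d=arm.get_image(n);u,v=proj(n,arm.observe()['position']).astype(int)
c=cv2.resize(p[max(0,v-60):v+60,u-80:u+80],None,fx=4,fy=4,interpolation=2);cv2.imwrite(f'pics/{n}7.png',c[:,:,::-1])
E
```

```text
clock: 19.27
position: [0.4676, 0.0501, 0.0608]
ee_rot: [0.138, 3.138, 0.001]
force: [-0.9, 0.4, 0.0]
width: 0.998
t 19.27 pos [467.6  50.1  60.8] yaw 174.98 tilt 0.05 w 91.6 F [-0.9  0.4  0. ] j7 1.48
shift now mm [ 0.2 -0.9  0.8]  shift after turn [ 0.2 -0.9  0.8]  turn deg [ 0.02  0.05 -0.02]
```

View pics/side7.png

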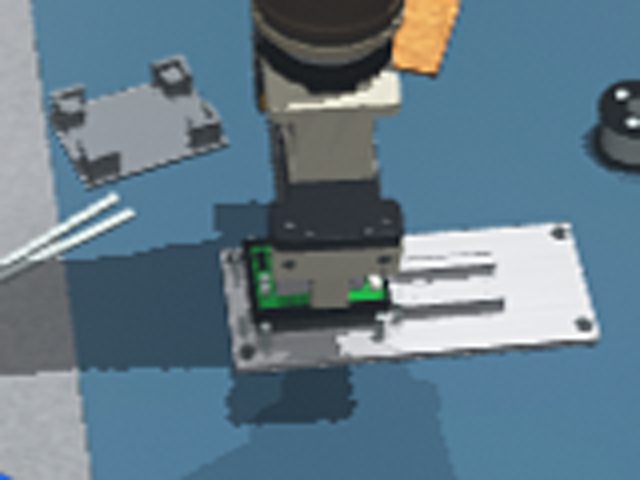

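```bash
python3 -m pendant '[[[0,-0.0004,0.0005],[0,0,0],0.06],[[0,0,0],[0,0,0],0.045],[[0,0,0],[0,0,0],0.038],[[0,0,0],[0,0,0],0.033],[[0,0,0],[0,0,0],0.033],[[0,0,0],[0,0,0],0.033],[[0,0,0],[0,0,0],0.033],[[0,0,0],[0,0,0],0.033]]' 12;  python3 -m pendant '[[[0,0,0],[0,0,0],0.033],[[0,0,0],[0,0,0],0.033]]' 30;  python3 go.py 467.3 49.2 60 175
```

```text
clock: 20.32
position: [0.4671, 0.0496, 0.0598]
ee_rot: [0.137, 3.139, 0.0]
force: [-0.2, -0.6, 0.3]
width: 0.415
clock: 20.58
position: [0.4671, 0.0496, 0.0598]
ee_rot: [0.137, 3.139, 0.0]
force: [0.5, -0.5, -0.5]
width: 0.413
t 20.57 pos [467.1  49.6  59.8] yaw 175.0 tilt 0.0 w 37.9 F [ 0.5 -0.5 -0.5] j7 1.48
shift now mm [-0.2 -0.4 -0.2]  shift after turn [-0.2 -0.4 -0.2]  turn deg [ 0.  0. -0.]
```

```bash
python3 -m pendant '[[[0,0,-0.004],[0,0,0],0.033],[[0,0,-0.01],[0,0,0],0.033],[[0,0,-0.02],[0,0,0],0.033],[[0,0,-0.025],[0,0,0],0.033],[[0,0,-0.025],[0,0,0],0.033],[[0,0,-0.015],[0,0,0],0.033],[[0,0,0],[0,0,0],0.033]]';  python3 go.py 566 304 20 175
python3 - <<'E'
from h import *
n="side";p,d=arm.get_image(n);u,v=proj(n,arm.observe()['position']).astype(int)
c=cv2.resize(p[max(0,v-60):v+60,u-80:u+80],None,fx=4,fy=4,interpolation=2);cv2.imwrite(f'pics/{n}8.png',c[:,:,::-1])
E
```

```text
clock: 21.45
position: [0.4677, 0.0498, 0.1598]
ee_rot: [0.137, 3.137, 0.001]
force: [0.3, 0.5, -3.5]
width: 0.413
t 21.45 pos [467.7  49.8 159.8] yaw 175.01 tilt 0.13 w 37.9 F [ 0.3  0.5 -3.5] j7 1.4
shift now mm [-75.6 261.6 140.2]  shift after turn [-75.8 261.8 139.8]  turn deg [0.06 0.11 0.01]
```

View pics/side8.png

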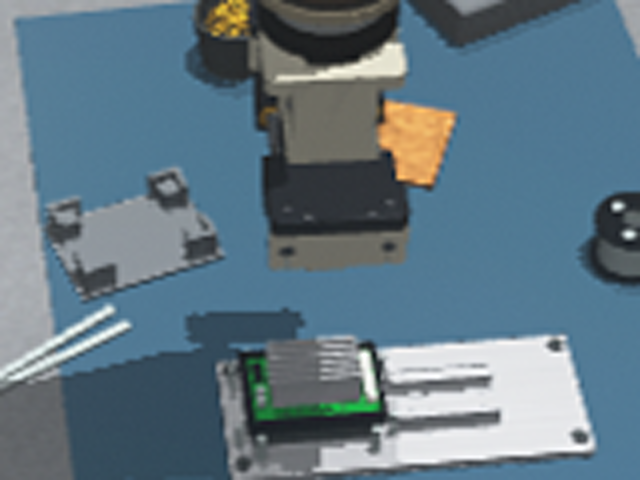

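The block is off the stack and the board has stayed in the carrier. On to the pad.

```bash
python3 -m pendant '[[[-0.005,0.017,0],[0,0,0],0.033],[[-0.01,0.033,0],[0,0,0],0.033],[[-0.012,0.042,0],[0,0,0],0.033],[[-0.013,0.045,0],[0,0,0],0.033],[[-0.013,0.045,0],[0,0,0],0.033],[[-0.011,0.038,0],[0,0,0],0.033],[[-0.007,0.026,0],[0,0,0],0.033],[[-0.003,0.012,0],[0,0,0],0.033],[[-0.002,0.003,0],[0,0,0],0.033],[[0,0,0],[0,0,0],0.033]]';  python3 go.py 566 304 20 175
```

```text
clock: 22.75
position: [0.5655, 0.3019, 0.1585]
ee_rot: [-0.139, -3.138, 0.001]
force: [0.3, -1.1, -2.8]
width: 0.413
t 22.75 pos [565.5 301.9 158.5] yaw 174.94 tilt 0.06 w 37.9 F [ 0.3 -1.1 -2.8] j7 1.06
shift now mm [ -0.3   2.2 138.5]  shift after turn [ -0.3   2.1 138.5]  turn deg [-0.05 -0.02 -0.06]
```

```bash
python3 -m pendant '[[[0,0.001,0.02],[0,0,0],0.033],[[0,0,0.03],[0,0,0],0.033],[[0,0,0.03],[0,0,0],0.033],[[0,0,0.025],[0,0,0],0.033],[[0,0,0.02],[0,0,0],0.033],[[0,0,0.01],[0,0,0],0.033],[[0,0,0.004],[0,0,0],0.033],[[0,0,0],[0,0,0],0.033],[[0,0,0],[0,0,0],0.033]]';  python3 go.py 566 304 8 175;python3 - <<'E'
from h import *
n="side";p,d=arm.get_image(n);u,v=proj(n,arm.observe()['position']).astype(int)
c=cv2.resize(p[max(0,v-60):v+60,u-80:u+80],None,fx=4,fy=4,interpolation=2);cv2.imwrite(f'pics/{n}9.png',c[:,:,::-1])
E
```

```text
clock: 23.88
position: [0.5662, 0.3043, 0.0206]
ee_rot: [0.137, 3.138, 0.001]
force: [0.9, 0.2, -3.0]
width: 0.411
t 23.88 pos [566.2 304.3  20.6] yaw 175.0 tilt 0.08 w 37.7 F [ 0.9  0.2 -3. ] j7 1.1
shift now mm [ 0.1 -0.3 12.6]  shift after turn [ 0.1 -0.3 12.6]  turn deg [0.05 0.06 0.  ]
```

View pics/side9.png

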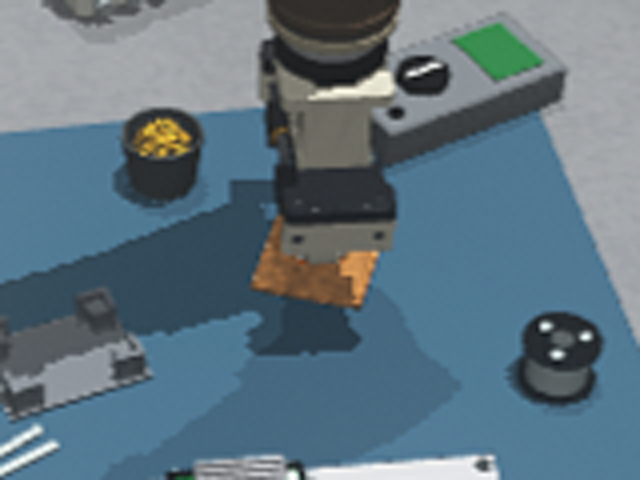

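```bash
python3 -m pendant '[[[0,0,0.005],[0,0,0],0.033],[[0,0,0.004],[0,0,0],0.033],[[0,0,0.002],[0,0,0],0.033],[[0,0,0.001],[0,0,0],0.033],[[0,0,0],[0,0,0],0.033],[[0,0,0],[0,0,0],0.033]]';  python3 go.py 566 304 8 175
```

```text
clock: 24.68
position: [0.5656, 0.304, 0.0079]
ee_rot: [-0.137, -3.139, -0.0]
force: [-0.7, -0.5, -0.3]
width: 0.412
t 24.68 pos [565.6 304.    7.9] yaw 175.0 tilt 0.0 w 37.8 F [-0.7 -0.5 -0.3] j7 1.11
shift now mm [-0.4  0.  -0.1]  shift after turn [-0.4  0.  -0.1]  turn deg [ 0. -0.  0.]
```

```bash
python3 -m pendant '[[[0,0,0.0003],[0,0,0],0.033],[[0,0,0],[0,0,0],0.033],[[0,0,0],[0,0,0],0.041],[[0,0,0],[0,0,0],0.05],[[0,0,0],[0,0,0],0.07],[[0,0,0],[0,0,0],0.09],[[0,0,0],[0,0,0],0.09],[[0,0,-0.01],[0,0,0],0.09],[[0,0,-0.03],[0,0,0],0.09],[[0,0,-0.04],[0,0,0],0.09]]' ; python3 -m pendant '[[[0,0,-0.04],[0,0,0],0.09],[[0,0,-0.03],[0,0,0],0.09],[[0,0,0],[0,0,0],0.09]]' ;python3 - <<'E'
from h import *
for n in ("side","top"):
    p,d=arm.get_image(n);W=cloud(n,d);cv2.imwrite(f'pics/{n}10.png',p[:,:,::-1])
    q=W[~np.isnan(W[...,0])]
    for nm,c,r,z0,z1 in [("block",(.566,.304),.05,.025,.04),("sink",(.466,.052),.056,.045,.063),("board+car",(.466,.052),.056,.030,.041),("rim",(.466,.052),.056,.0345,.040),("knob",(.6,-.297),.05,.098,.108),("restwall",(.37,.23),.075,.021,.03),("rest",(.37,.23),.063,.002,.03)]:
        m=(np.hypot(q[:,0]-c[0],q[:,1]-c[1])<r)&(q[:,2]>z0)&(q[:,2]<z1)
        if m.sum()>5: print(n,nm,m.sum(),rect(q[m][:,:2]),np.round(q[m].mean(0)*1000,1))
    for l in("jig","block","board","rest","pad"):
        for r in arm.masks_of(n,l)[:1]:
            m=r['pixels']; k=W[m]; k=k[~np.isnan(k[:,0])]
            print(n,l,round(r['conf'],2),len(k),rect(k[:,:2]),np.round(np.percentile(k[:,2],[5,95]),3))
E
```

```text
clock: 25.92
position: [0.5651, 0.3037, 0.0883]
ee_rot: [-0.137, -3.137, 0.001]
force: [0.2, 0.7, -0.0]
width: 0.976
clock: 26.3
position: [0.5673, 0.3048, 0.1611]
ee_rot: [0.137, 3.134, 0.005]
force: [-0.9, -0.6, 0.9]
width: 0.981
side block 121 (array([562.3, 299.8]), array([43.8, 33.7]), 86.54) [562.1 299.5  31.5]
side sink 306 (array([462.6,  51.3]), array([57., 41.]), -4.78) [462.2  49.2  54.9]
side board+car 385 (array([462.1,  50.6]), array([90. , 69.9]), -5.25) [458.6  40.5  35.1]
side rim 203 (array([461.9,  50.2]), array([88.2, 64.3]), -1.72) [460.2  39.4  36.7]
side knob 108 (array([ 600.6, -298.4]), array([25.2, 24.7]), 52.43) [ 600.2 -299.2  102.2]
side restwall 96 (array([368., 230.]), array([98.3, 76.7]), 15.24) [369.5 227.   23.6]
side rest 827 (array([371.7, 230. ]), array([122.9, 116.6]), -80.98) [368.8 228.3   9.1]
side jig 0.85 2094 (array([522.9,  52.9]), array([233. , 116.3]), -2.0) [0.003 0.022]
side block 0.44 167 (array([560.9, 308.3]), array([58.3, 32.2]), 88.07) [0.008 0.035]
side board 0.65 553 (array([462.2,  48.4]), array([77.6, 57.6]), -8.63) [0.032 0.0
[... 511 characters left out ...]
6.9]
top knob 82 (array([ 604.9, -297.8]), array([24.6, 23.4]), -24.83) [ 603.8 -297.5  102.4]
top restwall 102 (array([372. , 230.3]), array([96.7, 72.9]), 14.91) [372.7 231.1  24.1]
top rest 1099 (array([370.3, 230.5]), array([122.9, 121.9]), 88.96) [370.5 229.6   8.1]
top jig 0.76 2626 (array([526.2,  49.9]), array([238.4, 106.1]), -2.52) [0.002 0.023]
top block 0.7 151 (array([559.5, 302.2]), array([37.7, 23.8]), -89.04) [0.015 0.034]
top board 0.89 606 (array([466.3,  52.1]), array([74.9, 51.6]), -0.45) [0.031 0.059]
top rest 0.9 1219 (array([371.8, 230.7]), array([105.6,  82.6]), 15.03) [-0.001  0.023]
top pad 0.86 475 (array([552.5, 288.4]), array([129.6,  74.2]), -84.1) [0.001 0.01 ]
```

View pics/side10.png

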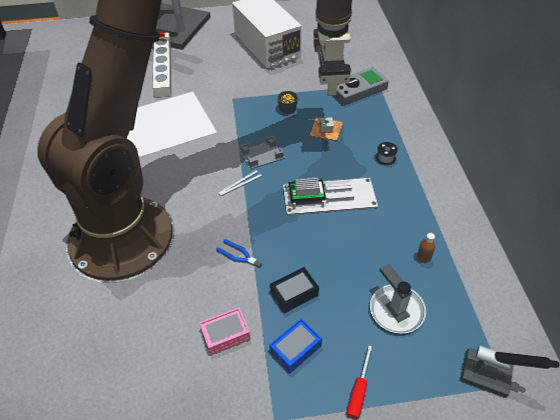

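View pics/top10.png

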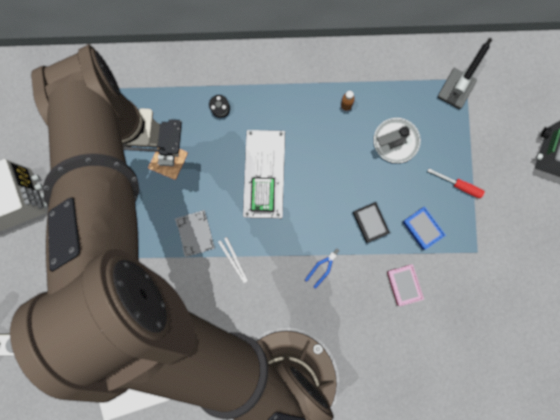

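Block stands on the pad (side (327,126)), clamp upright in the dish. Now the board.

```bash
python3 go.py 466.6 51.8 110 178.5; python3 -m pendant '[[[0.005,-0.017,0],[0,0,0],0.09],[[0.01,-0.035,0],[0,0,0],0.09],[[0.012,-0.042,0],[0,0,0],0.09],[[0.013,-0.045,0],[0,0,0],0.09],[[0.013,-0.045,0],[0,0,-1.5],0.09],[[0.011,-0.038,0],[0,0,-1],0.09],[[0.007,-0.026,0],[0,0,-1],0.09],[[0.004,-0.01,0.01],[0,0,0],0.09],[[0,0,0.01],[0,0,0],0.09],[[0,0,0],[0,0,0],0.09]]';  python3 go.py 466.6 51.8 42 178.5
```

```text
t 26.9 pos [565.6 304.  157.2] yaw 175.0 tilt 0.02 w 89.8 F [-0.5 -0.6  0.9] j7 1.06
shift now mm [  76.6 -259.8   47.3]  shift after turn [  92.3 -254.7   47.2]  turn deg [-0.02 -0.02 -3.5 ]
clock: 28.15
position: [0.4707, 0.0534, 0.1364]
ee_rot: [-0.039, -3.14, 0.0]
force: [0.6, -0.3, 0.4]
width: 0.979
t 28.15 pos [470.7  53.4 136.4] yaw 178.56 tilt 0.1 w 89.9 F [ 0.6 -0.3  0.4] j7 1.47
shift now mm [ 3.9 -1.7 94.4]  shift after turn [ 4.  -1.8 94.4]  turn deg [-0.02 -0.1   0.06]
```

```bash
python3 -m pendant '[[[0.0035,-0.0018,0.015],[0,0,0],0.0918],[[0,0,0.02],[0,0,0],0.0918],[[0,0,0.02],[0,0,0],0.0918],[[0,0,0.015],[0,0,0],0.0918],[[0,0,0.008],[0,0,0],0.0918],[[0,0,0],[0,0,0],0.0918],[[0,0,0],[0,0,0],0.0918]]';  python3 go.py 466.6 51.8 42 178.5;python3 - <<'E'
from h import *
n="side";p,d=arm.get_image(n);u,v=proj(n,arm.observe()['position']).astype(int)
c=cv2.resize(p[max(0,v-60):v+60,u-80:u+80],None,fx=4,fy=4,interpolation=2);cv2.imwrite(f'pics/{n}11.png',c[:,:,::-1])
E
```

```text
clock: 29.02
position: [0.468, 0.0509, 0.06]
ee_rot: [0.041, 3.141, 0.0]
force: [-0.0, -0.8, -0.6]
width: 0.998
t 29.02 pos [468.   50.9  60. ] yaw 178.51 tilt 0.04 w 91.7 F [-0.  -0.8 -0.6] j7 1.53
shift now mm [ 1.4  0.8 18. ]  shift after turn [ 1.4  0.9 18. ]  turn deg [0.01 0.04 0.01]
```

View pics/side11.png

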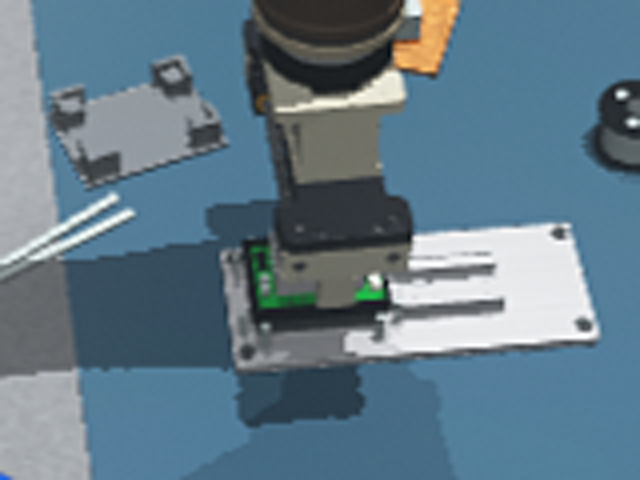

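```bash
python3 -m pendant '[[[0.001,0.0008,0.01],[0,0,0],0.08],[[0,0,0.008],[0,0,0],0.07],[[0,0,0],[0,0,0],0.06],[[0,0,0],[0,0,0],0.045],[[0,0,0],[0,0,0],0.036],[[0,0,0],[0,0,0],0.03],[[0,0,0],[0,0,0],0.028],[[0,0,0],[0,0,0],0.028],[[0,0,0],[0,0,0],0.028],[[0,0,0],[0,0,0],0.028]]' 8;  python3 -m pendant '[[[0,0,0],[0,0,0],0.028],[[0,0,0],[0,0,0],0.028]]' 20;python3 go.py 466.6 51.8 42 178.5
```

```text
clock: 30.32
position: [0.4667, 0.0517, 0.0417]
ee_rot: [0.041, 3.141, 0.0]
force: [-0.6, 0.6, 3.4]
width: 0.366
clock: 30.58
position: [0.4667, 0.0517, 0.0417]
ee_rot: [0.041, 3.141, 0.0]
force: [-0.1, 0.3, 5.6]
width: 0.368
t 30.57 pos [466.7  51.7  41.7] yaw 178.5 tilt 0.02 w 33.8 F [-0.1  0.3  5.6] j7 1.55
shift now mm [ 0.1  0.1 -0.3]  shift after turn [ 0.1  0.1 -0.3]  turn deg [ 0.01  0.02 -0.  ]
```

```bash
python3 -m pendant '[[[0,0,-0.002],[0,0,0],0.028],[[0,0,-0.004],[0,0,0],0.028],[[0,0,-0.006],[0,0,0],0.028],[[0,0,-0.01],[0,0,0],0.028],[[0,0,-0.02],[0,0,0],0.028],[[0,0,-0.03],[0,0,0],0.028],[[0,0,-0.02],[0,0,0],0.028],[[0,0,0],[0,0,0],0.028]]' ;python3 go.py 371.8 230.3 42 195;python3 - <<'E'
from h import *
n="side";p,d=arm.get_image(n);u,v=proj(n,arm.observe()['position']).astype(int)
c=cv2.resize(p[max(0,v-60):v+60,u-80:u+80],None,fx=4,fy=4,interpolation=2);cv2.imwrite(f'pics/{n}12.png',c[:,:,::-1])
E
```

```text
clock: 31.58
position: [0.4677, 0.0519, 0.1352]
ee_rot: [0.041, 3.138, 0.002]
force: [0.4, 0.4, -1.2]
width: 0.368
t 31.57 pos [467.7  51.9 135.2] yaw 178.51 tilt 0.2 w 33.8 F [ 0.4  0.4 -1.2] j7 1.47
shift now mm [100.8 175.7  93.1]  shift after turn [ 46.4 197.1  93.2]  turn deg [  0.04   0.2  -16.49]
```

View pics/side12.png

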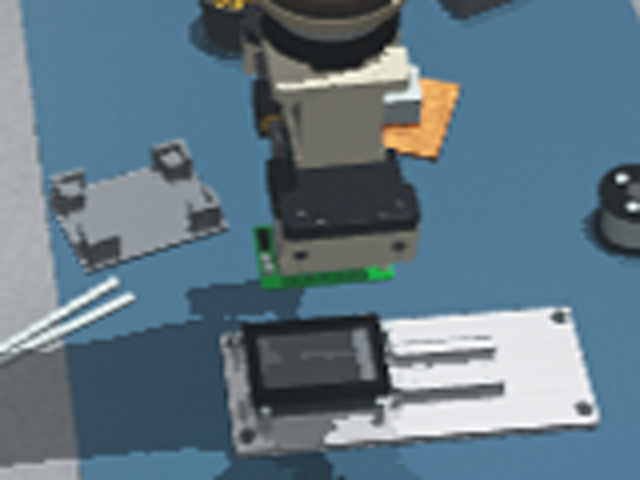

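Board lifted level, carrier left behind on the pedestal. To the rest.

```bash
python3 -m pendant '[[[0.008,0.014,0],[0,0,0],0.028],[[0.016,0.028,0],[0,0,0],0.028],[[0.02,0.034,0],[0,0,0],0.028],[[0.02,0.034,0],[0,0,0],0.028],[[0.018,0.032,0],[0,0,0],0.028],[[0.012,0.022,0],[0,0,0],0.028],[[0.007,0.012,0],[0,0,-4],0.028],[[0,0,0],[0,0,-6],0.028],[[0,0,0],[0,0,-4.5],0.028],[[0,0,0],[0,0,-2],0.028]]';python3 -m pendant '[[[0,0,0],[0,0,0],0.028],[[0,0,0],[0,0,0],0.028]]'; python3 go.py 371.8 230.3 50 195
```

```text
clock: 32.88
position: [0.3702, 0.2295, 0.1331]
ee_rot: [0.414, -3.114, 0.001]
force: [-0.2, 0.1, -0.9]
width: 0.369
clock: 33.12
position: [0.3703, 0.23, 0.1334]
ee_rot: [0.408, -3.115, 0.0]
force: [0.1, -0.6, -1.2]
width: 0.364
t 33.12 pos [370.3 230.  133.4] yaw -165.06 tilt 0.01 w 33.4 F [ 0.1 -0.6 -1.2] j7 1.23
shift now mm [-1.6 -0.1 83.4]  shift after turn [-1.5 -0.1 83.4]  turn deg [-0.   -0.01 -0.06]
```

```bash
python3 -m pendant '[[[-0.0015,0,0.015],[0,0,0],0.028],[[0,0,0.02],[0,0,0],0.028],[[0,0,0.02],[0,0,0],0.028],[[0,0,0.015],[0,0,0],0.028],[[0,0,0.009],[0,0,0],0.028],[[0,0,0.004],[0,0,0],0.028],[[0,0,0],[0,0,0],0.028],[[0,0,0],[0,0,0],0.028]]'; python3 go.py 371.8 230.3 28 195;python3 - <<'E'
from h import *
for n in ("side","top"):
    p,d=arm.get_image(n);u,v=proj(n,arm.observe()['position']).astype(int)
    W=cloud(n,d);q=W[~np.isnan(W[...,0])]
    for nm,z0,z1 in(("board",.036,.045),("wall",.019,.028)):
        m=(np.hypot(q[:,0]-.372,q[:,1]-.23)<.065)&(q[:,2]>z0)&(q[:,2]<z1)
        if m.sum()>5:print(n,nm,m.sum(),rect(q[m][:,:2]))
    c=cv2.resize(p[max(0,v-60):v+60,u-80:u+80],None,fx=4,fy=4,interpolation=2);cv2.imwrite(f'pics/{n}13.png',c[:,:,::-1])
E
```

```text
clock: 34.12
position: [0.372, 0.2308, 0.0509]
ee_rot: [-0.41, 3.114, 0.001]
force: [0.1, 0.8, -0.9]
width: 0.369
t 34.12 pos [372.  230.8  50.9] yaw -165.0 tilt 0.05 w 33.8 F [ 0.1  0.8 -0.9] j7 1.28
shift now mm [ 0.3 -0.5 22.9]  shift after turn [ 0.3 -0.5 22.9]  turn deg [ 0.02  0.04 -0.  ]
side board 104 (array([367.5, 231.2]), array([78.3, 55.5]), 14.87)
side wall 90 (array([367.7, 230.1]), array([98.9, 78.1]), 15.3)
top board 63 (array([339.6, 221.8]), array([53. , 13.5]), -78.7)
top wall 68 (array([335.5, 220.5]), array([73.6, 21.8]), -74.85)
```

View pics/side13.png

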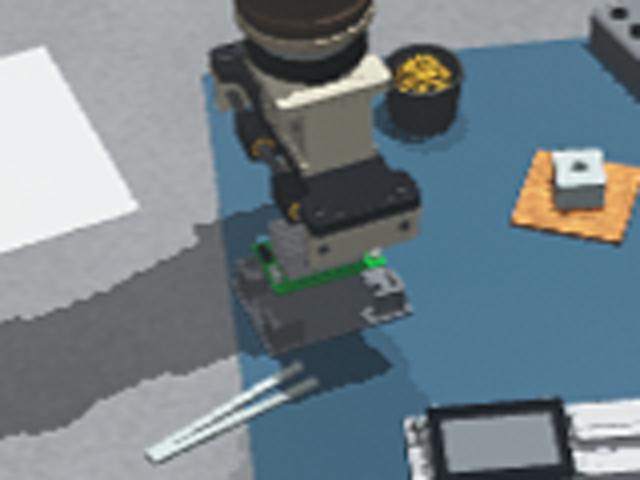

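View pics/top13.png

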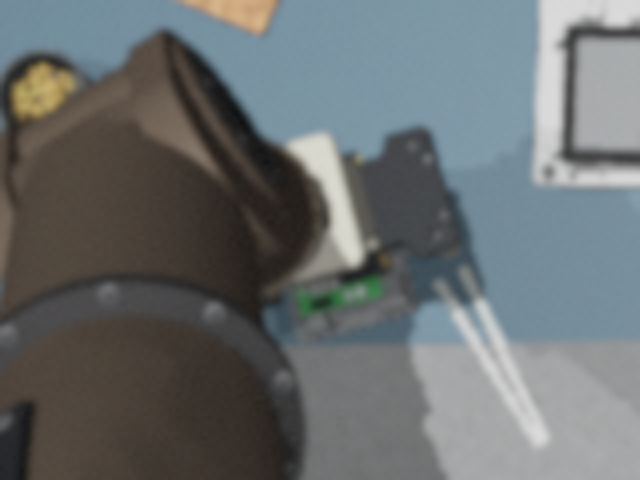

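Board and rest walls agree within about 1 mm and 0.5° in the side camera. Lowering.

```bash
python3 -m pendant '[[[0,-0.0005,0.006],[0,0,0],0.028],[[0,0,0.006],[0,0,0],0.028],[[0,0,0.005],[0,0,0],0.028],[[0,0,0.003],[0,0,0],0.028],[[0,0,0.0015],[0,0,0],0.028],[[0,0,0.0005],[0,0,0],0.028],[[0,0,0],[0,0,0],0.028],[[0,0,0],[0,0,0],0.028]]'; python3 go.py 371.8 230.3 27.7 195
```

```text
clock: 35.22
position: [0.3719, 0.2302, 0.0287]
ee_rot: [-0.41, 3.114, 0.0]
force: [-0.0, 0.1, -1.5]
width: 0.371
t 35.23 pos [371.9 230.2  28.7] yaw -165.0 tilt 0.02 w 34.0 F [-0.   0.1 -1.5] j7 1.29
shift now mm [0.1 0.1 1. ]  shift after turn [0.1 0.1 1. ]  turn deg [0.01 0.02 0.  ]
```

```bash
python3 -m pendant '[[[0,0,0.001],[0,0,0],0.028],[[0,0,0.0004],[0,0,0],0.028],[[0,0,0],[0,0,0],0.028],[[0,0,0],[0,0,0],0.028]]'
```

```text
clock: 35.72
position: [0.3719, 0.2302, 0.0276]
ee_rot: [-0.41, 3.114, 0.001]
force: [-1.5, -1.6, 9.2]
width: 0.369
```

```bash
python3 -m pendant '[[[0,0,-0.0006],[0,0,0],0.028],[[0,0,0],[0,0,0],0.032],[[0,0,0],[0,0,0],0.037],[[0,0,0],[0,0,0],0.045],[[0,0,0],[0,0,0],0.06],[[0,0,0],[0,0,0],0.075],[[0,0,0],[0,0,0],0.08],[[0,0,-0.01],[0,0,0],0.08],[[0,0,-0.03],[0,0,0],0.08],[[0,0,-0.04],[0,0,0],0.08]]' ; python3 -m pendant '[[[0,0,-0.04],[0,0,0],0.0918],[[0,0,-0.02],[0,0,0],0.0918],[[0,0,0],[0,0,0],0.0918],[[0,0,0],[0,0,0],0.0918]]' ;python3 - <<'E'
from h import *
for n in ("side","top"):
    p,d=arm.get_image(n);W=cloud(n,d);cv2.imwrite(f'pics/{n}14.png',p[:,:,::-1])
    q=W[~np.isnan(W[...,0])]
    for nm,c,r,z0,z1 in [("sink",(.372,.23),.05,.038,.05),("car",(.466,.052),.056,.025,.041),("rim",(.466,.052),.056,.0335,.040),("pilerim",(.390,-.221),.06,.0335,.040),("pile",(.390,-.221),.06,.02,.040)]:
        m=(np.hypot(q[:,0]-c[0],q[:,1]-c[1])<r)&(q[:,2]>z0)&(q[:,2]<z1)
        if m.sum()>5: print(n,nm,m.sum(),rect(q[m][:,:2]),np.round(q[m].mean(0)*1000,1))
    for l in("board","carrier","rest","jig"):
        for r in arm.masks_of(n,l)[:1]:
            m=r['pixels']; k=W[m]; k=k[~np.isnan(k[:,0])]
            print(n,l,round(r['conf'],2),len(k),rect(k[:,:2]),np.round(np.percentile(k[:,2],[5,95]),3))
E
python3 go.py 466 52 100 -2.5
```

```text
clock: 36.98
position: [0.3713, 0.2296, 0.1087]
ee_rot: [0.41, -3.113, 0.002]
force: [0.9, 0.3, -0.4]
width: 0.872
clock: 37.48
position: [0.3714, 0.2299, 0.1674]
ee_rot: [0.41, -3.114, 0.0]
force: [0.4, -0.1, -0.3]
width: 1.0
side sink 203 (array([367.4, 228.8]), array([56.8, 39.7]), 12.37) [367.3 227.9  42.7]
side car 758 (array([464.7,  49.9]), array([95.6, 81.9]), 0.05) [462.5  50.1  32.4]
side rim 258 (array([461.8,  51.3]), array([87.7, 67.5]), -1.93) [460.7  51.1  35.5]
side pilerim 374 (array([ 387.3, -221. ]), array([88.8, 64.3]), 21.64) [ 384.6 -222.4   35.3]
side pile 1171 (array([ 387.5, -221.3]), array([89.9, 66. ]), 22.15) [ 386.8 -223.7   32. ]
side board 0.59 471 (array([364.5, 236.8]), array([81.4, 76.8]), -76.59) [0.018 0.046]
side carrier 0.55 741 (array([464.6,  51. ]), array([93.1, 66.4]), -2.7) [0.028 0.037]
side rest 0.74 487 (array([365.3, 239. ]), array([107.2, 106.1]), -73.43) [0.    0.024]
side jig 0.58 2106 (array([521.2,  48.2]), array([231.7, 109.2]), -3.76) [0.004 0.022]
top sink 72 (array([355.4, 224.7]), array([34.1, 22.5]), -75.32) [354.1 225.6  42.6
[... 206 characters left out ...]
20.9]), array([87.8, 62.9]), 21.29) [ 391.3 -219.5   35.5]
top pile 902 (array([ 391.1, -220.9]), array([88.3, 63.2]), 21.7) [ 390.6 -220.6   32.5]
top board 0.58 268 (array([351.7, 212. ]), array([76.7, 34.7]), -80.69) [0.017 0.045]
top carrier 0.85 848 (array([465.2,  53.4]), array([88.2, 64.2]), -0.59) [0.028 0.037]
top rest 0.66 274 (array([343.7, 222.9]), array([79.4, 46.1]), -77.49) [-0.001  0.027]
top jig 0.78 2467 (array([527.1,  49.2]), array([234.6, 101.5]), -3.37) [0.004 0.022]
t 37.98 pos [371.8 230.1 167.6] yaw -164.99 tilt 0.02 w 91.4 F [0.1 0.3 0.5] j7 1.22
shift now mm [ -44.9 -196.4   67.6]  shift after turn [101.9 173.8  67.6]  turn deg [ 2.0000e-02 -2.0000e-02 -1.6249e+02]
```

View pics/side14.png

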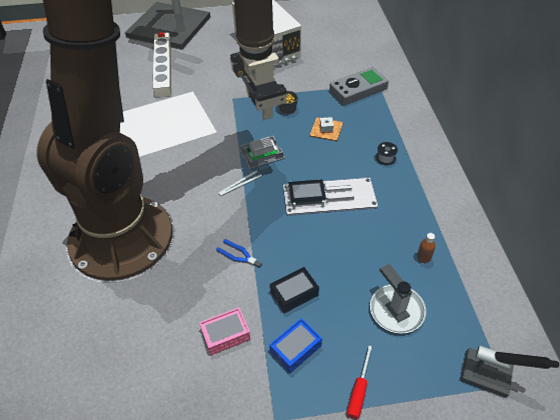

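View pics/top14.png

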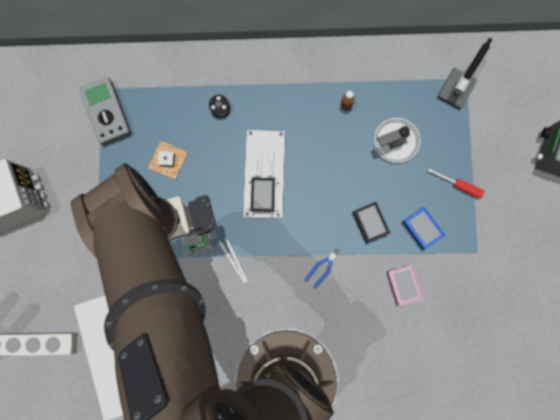

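Board sits flat in the rest. Turning the wrist half round (joint 7 range at the pile) and moving to the carrier.

```bash
python3 -m pendant '[[[-0.008,-0.03,0],[0,0,0],0.0918],[[-0.012,-0.05,0],[0,0,0],0.0918],[[-0.012,-0.05,0],[0,0,0],0.0918],[[-0.009,-0.045,0],[0,0,0],0.0918],[[-0.004,-0.021,0],[0,0,0],0.0918],[[0,0,0],[0,0,10],0.0918],[[0,0,0],[0,0,10],0.0918],[[0,0,0],[0,0,10],0.0918],[[0,0,0],[0,0,10],0.0918],[[0,0,0],[0,0,10],0.0918]]' ; python3 -m pendant '[[[0,0,0],[0,0,10],0.0918],[[0,0,0],[0,0,10],0.0918],[[0,0,0],[0,0,10],0.0918],[[0,0,0],[0,0,10],0.0918],[[0,0,0],[0,0,10],0.0918],[[0,0,0],[0,0,10],0.0918],[[0,0,0],[0,0,10],0.0918],[[0,0,0],[0,0,10],0.0918],[[0,0,0],[0,0,10],0.0918],[[0,0,0],[0,0,10],0.0918]]' ; python3 -m pendant '[[[0,0,0],[0,0,10],0.0918],[[0,0,0],[0,0,10],0.0918],[[0,0,0],[0,0,10],0.0918],[[0,0,0],[0,0,10],0.0918],[[0,0,0],[0,0,7],0.0918],[[0,0,0],[0,0,0],0.0918],[[0,0,0],[0,0,0],0.0918]]' ; python3 go.py 465.3 52 26 -2
```

```text
clock: 39.22
position: [0.466, 0.0525, 0.1677]
ee_rot: [-0.953, -2.993, -0.0]
force: [0.5, -0.3, 0.0]
width: 1.004
clock: 40.48
position: [0.466, 0.0525, 0.1678]
ee_rot: [-2.906, -1.194, -0.0]
force: [-0.4, -0.5, 0.1]
width: 0.992
clock: 41.35
position: [0.466, 0.0525, 0.1677]
ee_rot: [-3.141, 0.05, 0.0]
force: [0.6, -0.1, -0.1]
width: 0.998
t 41.35 pos [466.   52.5 167.7] yaw -1.83 tilt 0.0 w 91.6 F [ 0.6 -0.1 -0.1] j7 -1.26
shift now mm [ -0.7   0.5 141.7]  shift after turn [ -0.7   0.5 141.7]  turn deg [-0.    0.    0.17]
```

```bash
python3 -m pendant '[[[-0.0005,0.0005,0.02],[0,0,0],0.0918],[[0,0,0.025],[0,0,0],0.0918],[[0,0,0.025],[0,0,0],0.0918],[[0,0,0.025],[0,0,0],0.0918],[[0,0,0.02],[0,0,0],0.0918],[[0,0,0.012],[0,0,0],0.0918],[[0,0,0],[0,0,0],0.0918],[[0,0,0],[0,0,0],0.0918]]' ; python3 go.py 465.3 52 26 -2;python3 - <<'E'
from h import *
n="side";p,d=arm.get_image(n);u,v=proj(n,arm.observe()['position']).astype(int)
c=cv2.resize(p[max(0,v-60):v+60,u-80:u+80],None,fx=4,fy=4,interpolation=2);cv2.imwrite(f'pics/{n}15.png',c[:,:,::-1])
E
```

```text
clock: 42.35
position: [0.466, 0.052, 0.0413]
ee_rot: [-3.141, 0.054, -0.001]
force: [-0.1, 0.4, 0.7]
width: 0.998
t 42.35 pos [466.   52.   41.3] yaw -1.98 tilt 0.05 w 91.6 F [-0.1  0.4  0.7] j7 -1.04
shift now mm [-0.7 -0.  15.3]  shift after turn [-0.7 -0.  15.3]  turn deg [-0.02 -0.05  0.02]
```

View pics/side15.png

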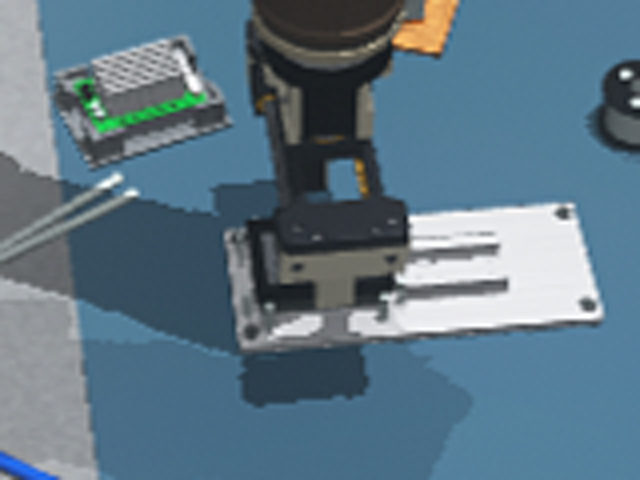

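```bash
python3 -m pendant '[[[-0.0005,0,0.008],[0,0,0],0.0918],[[0,0,0.006],[0,0,0],0.0918],[[0,0,0.0013],[0,0,0],0.0918],[[0,0,0],[0,0,0],0.075],[[0,0,0],[0,0,0],0.066],[[0,0,0],[0,0,0],0.06],[[0,0,0],[0,0,0],0.057],[[0,0,0],[0,0,0],0.057],[[0,0,0],[0,0,0],0.057],[[0,0,0],[0,0,0],0.057]]' 8; python3 -m pendant '[[[0,0,0],[0,0,0],0.057],[[0,0,0],[0,0,0],0.057]]' 20; python3 go.py 465.3 52 26 -2
```

```text
clock: 43.65
position: [0.4651, 0.0521, 0.0255]
ee_rot: [-3.141, 0.055, -0.0]
force: [0.2, 1.0, 3.3]
width: 0.677
clock: 43.9
position: [0.465, 0.052, 0.0255]
ee_rot: [-3.141, 0.055, -0.0]
force: [-1.3, -0.1, 4.2]
width: 0.672
t 43.9 pos [465.   52.   25.5] yaw -2.0 tilt 0.01 w 61.7 F [-1.3 -0.1  4.2] j7 -1.01
shift now mm [ 0.3  0.  -0.5]  shift after turn [ 0.3  0.  -0.5]  turn deg [-0.01 -0.01  0.  ]
```

```bash
python3 -m pendant '[[[0,0,-0.002],[0,0,0],0.057],[[0,0,-0.004],[0,0,0],0.057],[[0,0,-0.008],[0,0,0],0.057],[[0,0,-0.015],[0,0,0],0.057],[[0,0,-0.025],[0,0,0],0.057],[[0,0,-0.03],[0,0,0],0.057],[[0,0,-0.02],[0,0,0],0.057],[[0,0,-0.006],[0,0,0],0.057],[[0,0,0],[0,0,0],0.057]]' ; python3 go.py 391 -221 80 21.8;python3 - <<'E'
from h import *
n="side";p,d=arm.get_image(n);u,v=proj(n,arm.observe()['position']).astype(int)
c=cv2.resize(p[max(0,v-60):v+60,u-80:u+80],None,fx=4,fy=4,interpolation=2);cv2.imwrite(f'pics/{n}16.png',c[:,:,::-1])
E
```

```text
clock: 45.02
position: [0.465, 0.0522, 0.1356]
ee_rot: [-3.141, 0.054, -0.001]
force: [-0.1, -0.1, -0.5]
width: 0.672
t 45.02 pos [465.   52.2 135.6] yaw -1.98 tilt 0.04 w 61.7 F [-0.1 -0.1 -0.5] j7 -1.21
shift now mm [-64.5 275.7  55.5]  shift after turn [-170.2  226.2   55.6]  turn deg [ -0.03  -0.03 -23.78]
```

View pics/side16.png

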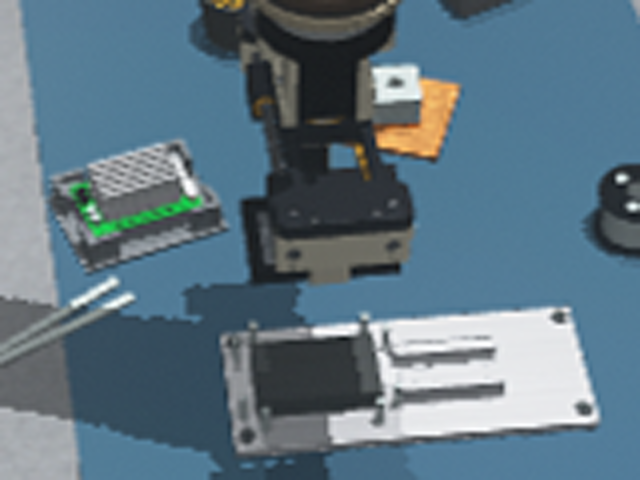

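The carrier is lifted level and the pedestal is bare. Moving to the black pile.

```bash
python3 -m pendant '[[[-0.004,0.015,0],[0,0,-2],0.057],[[0,0,0],[0,0,-6],0.057],[[0,0,0],[0,0,-8],0.057],[[0,0,0],[0,0,-6],0.057],[[0,0,0],[0,0,-1.8],0.057],[[0,0,0],[0,0,0],0.057],[[0,0,0],[0,0,0],0.057]]' ; python3 go.py 391 -221 80 21.8
```

```text
clock: 45.95
position: [0.4603, 0.0371, 0.1352]
ee_rot: [3.085, 0.592, -0.001]
force: [0.1, -0.6, -1.5]
width: 0.671
t 45.95 pos [460.3  37.1 135.2] yaw 21.71 tilt 0.03 w 61.6 F [ 0.1 -0.6 -1.5] j7 -0.87
shift now mm [-159.9  214.1   55.3]  shift after turn [-160.2  213.9   55.2]  turn deg [ 0.01  0.03 -0.09]
```

```bash
python3 -m pendant '[[[-0.01,0.014,0],[0,0,0],0.057],[[-0.018,0.025,0],[0,0,0],0.057],[[-0.024,0.032,0],[0,0,0],0.057],[[-0.027,0.035,0],[0,0,0],0.057],[[-0.027,0.035,0],[0,0,0],0.057],[[-0.023,0.03,0],[0,0,0],0.057],[[-0.017,0.023,0],[0,0,0],0.057],[[-0.01,0.014,0],[0,0,0],0.057],[[-0.004,0.006,0],[0,0,0],0.057],[[0,0,0],[0,0,0],0.057]]' ;python3 -m pendant '[[[0,0,0.015],[0,0,0],0.057],[[0,0,0.02],[0,0,0],0.057],[[0,0,0.012],[0,0,0],0.057],[[0,0,0.006],[0,0,0],0.057],[[0,0,0],[0,0,0],0.057],[[0,0,0],[0,0,0],0.057]]' ; python3 go.py 391 -221 38 21.8
```

```text
clock: 47.2
position: [0.391, -0.2214, 0.1354]
ee_rot: [-3.085, -0.592, 0.0]
force: [-0.8, 0.1, -0.9]
width: 0.671
clock: 47.95
position: [0.3917, -0.2212, 0.0828]
ee_rot: [3.085, 0.594, 0.001]
force: [-0.0, 0.2, -1.2]
width: 0.667
t 47.95 pos [ 391.7 -221.2   82.8] yaw 21.8 tilt 0.04 w 61.3 F [-0.   0.2 -1.2] j7 -0.2
shift now mm [-0.6 -0.4 44.8]  shift after turn [-0.6 -0.4 44.8]  turn deg [ 0.02 -0.03 -0.  ]
```

```bash
python3 -m pendant '[[[-0.0005,0,0.012],[0,0,0],0.057],[[0,0,0.012],[0,0,0],0.057],[[0,0,0.006],[0,0,0],0.057],[[0,0,0],[0,0,0],0.057],[[0,0,0],[0,0,0],0.057]]' ; python3 go.py 391 -221 37.5 21.8;python3 - <<'E'
from h import *
for n in ("side","top"):
    p,d=arm.get_image(n);u,v=proj(n,arm.observe()['position']).astype(int)
    W=cloud(n,d);q=W[~np.isnan(W[...,0])]
    for nm,z0,z1 in(("carrier",.056,.068),("pile",.005,.04)):
        m=(np.hypot(q[:,0]-.39,q[:,1]+.221)<.06)&(q[:,2]>z0)&(q[:,2]<z1)
        if m.sum()>5:print(n,nm,m.sum(),rect(q[m][:,:2]))
    c=cv2.resize(p[max(0,v-60):v+60,u-80:u+80],None,fx=4,fy=4,interpolation=2);cv2.imwrite(f'pics/{n}17.png',c[:,:,::-1])
E
```

```text
clock: 48.58
position: [0.391, -0.2213, 0.0525]
ee_rot: [3.085, 0.594, 0.0]
force: [0.3, 1.1, -1.1]
width: 0.67
t 48.58 pos [ 391.  -221.3   52.5] yaw 21.79 tilt 0.01 w 61.5 F [ 0.3  1.1 -1.1] j7 -0.14
shift now mm [ 0.1 -0.3 15. ]  shift after turn [ 0.1 -0.3 15. ]  turn deg [ 0.01 -0.   -0.01]
side carrier 488 (array([ 385.6, -218.7]), array([88.4, 79.9]), 16.66)
side pile 333 (array([ 367.8, -247.1]), array([90.4, 46.4]), -25.29)
```

View pics/side17.png

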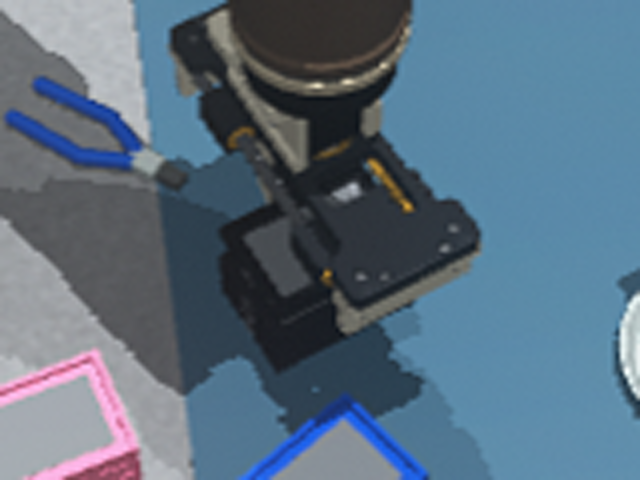

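View pics/top17.png

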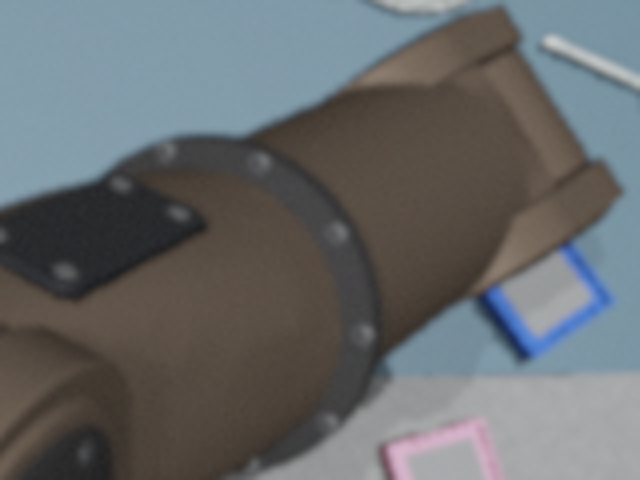

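Carrier is level over the pile, and its edges line up in the side crop. Lowering.

```bash
python3 -m pendant '[[[0,0,0.005],[0,0,0],0.057],[[0,0,0.004],[0,0,0],0.057],[[0,0,0.003],[0,0,0],0.057],[[0,0,0.0015],[0,0,0],0.057],[[0,0,0.001],[0,0,0],0.057],[[0,0,0],[0,0,0],0.057],[[0,0,0],[0,0,0],0.057]]' ; python3 go.py 391 -221 37.5 21.8
```

```text
clock: 49.55
position: [0.391, -0.2212, 0.038]
ee_rot: [3.085, 0.594, 0.0]
force: [-0.6, -0.1, -1.5]
width: 0.674
t 49.55 pos [ 391.  -221.2   38. ] yaw 21.8 tilt 0.01 w 61.9 F [-0.6 -0.1 -1.5] j7 -0.11
shift now mm [ 0.1 -0.2  0.5]  shift after turn [ 0.1 -0.2  0.5]  turn deg [ 0.   -0.01  0.  ]
```

```bash
python3 -m pendant '[[[0,0,0.0007],[0,0,0],0.057],[[0,0,0],[0,0,0],0.057],[[0,0,0],[0,0,0],0.057]]'
```

```text
clock: 49.92
position: [0.391, -0.2212, 0.0375]
ee_rot: [-3.085, -0.594, -0.001]
force: [-1.2, 1.3, 6.0]
width: 0.676
```

```bash
python3 -m pendant '[[[0,0,-0.0004],[0,0,0],0.057],[[0,0,0],[0,0,0],0.061],[[0,0,0],[0,0,0],0.066],[[0,0,0],[0,0,0],0.075],[[0,0,0],[0,0,0],0.083],[[0,0,0],[0,0,0],0.083],[[0,0,0],[0,0,0],0.083],[[0,0,-0.01],[0,0,0],0.083],[[0,0,-0.03],[0,0,0],0.083],[[0,0,-0.04],[0,0,0],0.083]]';python3 -m pendant '[[[0,0,-0.04],[0,0,0],0.083],[[0,0,-0.04],[0,0,0],0.083],[[0.03,-0.03,0],[0,0,0],0.083],[[0.04,-0.04,0],[0,0,0],0.083],[[0.04,-0.04,0],[0,0,0],0.083],[[0.04,-0.04,0],[0,0,0],0.083],[[0.02,-0.02,0],[0,0,0],0.083],[[0,0,0],[0,0,0],0.083],[[0,0,0],[0,0,0],0.083]]'
python3 - <<'E'
from h import *
for n in ("side","top"):
    p,d=arm.get_image(n);W=cloud(n,d);cv2.imwrite(f'pics/{n}18.png',p[:,:,::-1])
    q=W[~np.isnan(W[...,0])]
    for nm,c,r,z0,z1 in [("carrier",(.390,-.221),.06,.042,.052),("pile",(.390,-.221),.06,.005,.035),("sink",(.372,.23),.05,.038,.05),("restwall",(.372,.23),.072,.0215,.027),("block",(.566,.304),.05,.025,.04),("knob",(.6,-.297),.05,.098,.108)]:
        m=(np.hypot(q[:,0]-c[0],q[:,1]-c[1])<r)&(q[:,2]>z0)&(q[:,2]<z1)
        if m.sum()>5: print(n,nm,m.sum(),rect(q[m][:,:2]),np.round(q[m].mean(0)*1000,1),np.round(np.percentile(q[m][:,2],95),4))
E
```

```text
clock: 51.18
position: [0.3902, -0.2212, 0.1186]
ee_rot: [-3.085, -0.593, 0.003]
force: [1.7, 0.6, -1.0]
width: 0.903
clock: 52.3
position: [0.4851, -0.0012, 0.1979]
ee_rot: [3.085, 0.592, -0.0]
force: [-0.0, -0.3, -0.1]
width: 0.903
side carrier 938 (array([ 388.4, -221.8]), array([89.2, 64.4]), 21.46) [ 388.2 -221.5   45.3] 0.0489
side pile 348 (array([ 386.2, -246.4]), array([114.6,  57.1]), -10.63) [ 383.  -246.    19.8] 0.0333
side sink 200 (array([368.1, 228.9]), array([57. , 40.6]), 14.43) [367.6 228.   42.9] 0.0469
side restwall 157 (array([367.9, 229.5]), array([97.7, 77.6]), 14.97) [365.  220.   23.9] 0.0266
side knob 118 (array([ 601.4, -298.9]), array([27.3, 25.1]), 25.1) [ 599.8 -299.6  102. ] 0.1053
top carrier 750 (array([ 391.7, -221.2]), array([88.2, 62.6]), 21.26) [ 391.5 -221.6   45.4] 0.0494
top pile 102 (array([ 388.5, -222.7]), array([111.4,  99.8]), 61.68) [ 380.4 -200.7   17.5] 0.0341
top restwall 20 (array([404.8, 265. ]), array([21.2, 17.6]), -65.44) [405.  265.9  24. ] 0.0264
top block 201 (array([566. , 303.1]), array([38.2, 34.5]), 84.62) [565.7 302.5  31.2] 0.0351
top knob 83 (array([ 604.1, -297.3]), array([23.7, 23.5]), -28.85) [ 603.7 -297.3  102.5] 0.106
```

View pics/side18.png

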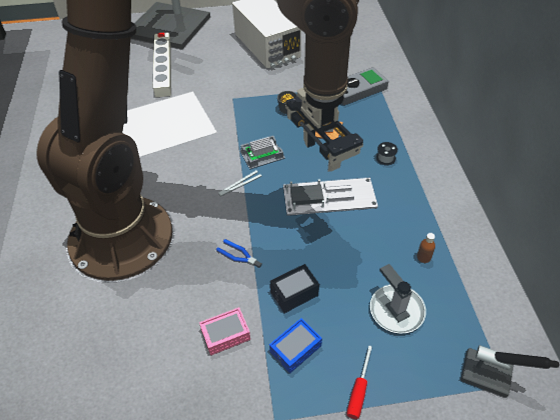

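View pics/top18.png

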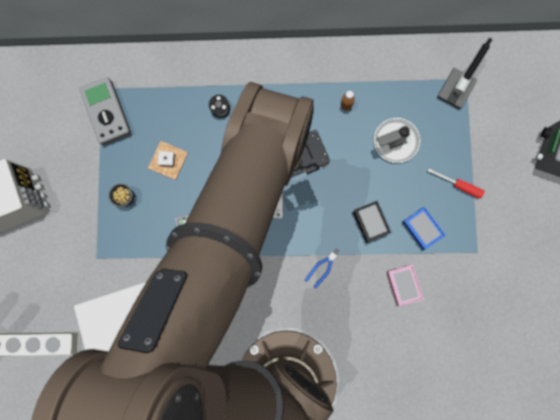

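All four pieces are in place: carrier at (391.7,-221.2), yaw 21.3°, against the pile at (391,-221), 21.7°, with its rim near z 48. The arm is clear. Handing in.

```bash
python3 -c "
from cell import arm
print(arm.sign_off()); print(arm.observe()['clock'])"
```

```text
the job is handed in; nothing more can be done
None
the job is handed in; nothing more can be done
```

I stripped the jig in order and handed the job in at about 52 s of the 112 s allowed. Each piece was lowered until it touched down before I let go. `sign_off` gives no verdict.

My last checks compare the cameras' readings with the places measured earlier:

| Piece | Where it ended up | Limit |
|---|---|---|
| Clamp | upright in the dish, within about 1 mm of its centre | 25 mm |
| Block | standing on the cork pad, within about 2 mm of its centre | 18 mm |
| Board | flat on the rest's ledges, within about 1 mm and 1° | 10 mm, 10° |
| Carrier | flat on the black pile, within about 1 mm and 0.5° | 12 mm, 10° |

- **Camera disagreement:** the side camera read about 3–4 mm low in x compared with the top camera. I used the top camera for absolute positions and the side camera only for relative checks.
- **Last views blocked:** in the final pictures the arm hid the board from the top camera, so the board was confirmed from the side view only. The block was hidden from the side camera, so it was confirmed from the top view only.

The blue and pink look-alike piles were not touched.

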